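# Gauge the autoclaved tube adapters and sort out the shrunk ones

### The job

First wipe the chips of a burst adapter off the plate of the sorting tray into the trough at its right end with the scraper, and stand the scraper back on the table. Then work along the row of tube adapters on the draining mat from left to right and try the held plug gauge upright in each bore, pushing it down until it is home or stops. Put the sound ones, which take the pin to its collar, on the tray's cleared plate, and the shrunk ones, in which it stops part-way, in the kidney dish; leave the gauge hanging in the tube stand.

Things in the scene. Friction and masses are not known exactly. Their poses are not given: they have to be found in the camera images.
- sorting_tray: fixed steel sorting tray; origin: middle of its plate's underside. Plate 186 (x) by 270 (y) mm, top 20 mm above the table, with rims 8 mm wide and 8 mm high along both long sides and the +y end. Beyond its rimless -y end (the right) lies the catch trough, y = -135 to -213 mm: floor 3 mm, outer walls 4 mm thick and 24 mm high above the table.
- drain_mat: fixed grey draining mat, 84 (x) by 284 (y) mm and 4 mm thick; origin in the middle of its underside. Four or five adapters stand on it in a row along its y, five places 60 mm apart at about y = +120, +60, 0, -60, -120 mm (+y is the left as the robot sees it); a place may be empty.
- kidney_dish: fixed steel kidney dish, 108 (x) by 218 (y) mm, rim 37 mm high, floor 2 to 4 mm thick; origin in the middle of its underside. The nearly straight long side is at -x, the bulging one at +x; the flat of the floor spans x from -31 to 25 mm between y = -60 and 60 mm.
- tube_stand: fixed two-plate tube stand, 86 (x) by 60 (y) mm, top 50 mm high, with six through holes about 18 mm wide at x = -27, 0, 27 and y = -13.5, 13.5 mm; origin in the middle of its underside.
- plug_gauge: plug gauge, 92 mm long, 90 g, hanging upright in one hole of the tube stand; origin at the tip of its pin, z up along it. Pin 15.5 mm across with a nose tapering to 11.5 mm over its last 4 mm, z from 0 to 34 mm; collar 30 mm across, z from 34 to 40 mm (it rests on the stand's top, so the tip is then 16 mm above the table); square handle 20 by 20 mm with sides along its x and y, z from 40 to 92 mm.
- tray_scraper: tray scraper standing on the table on its lip, 140 g; origin in the middle of its underside, length along its x. Weighted base 120 (x) by 40 (y) mm, 16 mm high; upright grip 66 (x) by 20 (y) mm from z = 16 to 64 mm.
- adapter_1a: tube adapter at the first place from the left; either 1a or 1b is there. White sleeve 30 mm across (collar 33.6, top 6 mm), 45 tall, 30 g; origin: centre of its foot, z up its bore. Bore 17.5 mm; the gauge goes home with its tip 11 mm above the foot, but in a shrunk one (10.5 mm bore below the top 12 mm) the tip stops 33 mm above it. Outwardly all are alike.
- adapter_1b: tube adapter at the first place from the left; either 1a or 1b is there. White sleeve 30 mm across (collar 33.6, top 6 mm), 45 tall, 30 g; origin: centre of its foot, z up its bore. Bore 17.5 mm; the gauge goes home with its tip 11 mm above the foot, but in a shrunk one (10.5 mm bore below the top 12 mm) the tip stops 33 mm above it. Outwardly all are alike.
- adapter_2a: tube adapter at the second place from the left; either 2a or 2b is there. White sleeve 30 mm across (collar 33.6, top 6 mm), 45 tall, 30 g; origin: centre of its foot, z up its bore. Bore 17.5 mm; the gauge goes home with its tip 11 mm above the foot, but in a shrunk one (10.5 mm bore below the top 12 mm) the tip stops 33 mm above it. Outwardly all are alike.
- adapter_2b: tube adapter at the second place from the left; either 2a or 2b is there. White sleeve 30 mm across (collar 33.6, top 6 mm), 45 tall, 30 g; origin: centre of its foot, z up its bore. Bore 17.5 mm; the gauge goes home with its tip 11 mm above the foot, but in a shrunk one (10.5 mm bore below the top 12 mm) the tip stops 33 mm above it. Outwardly all are alike.
- adapter_3a: tube adapter at the third place from the left; either 3a or 3b is there. White sleeve 30 mm across (collar 33.6, top 6 mm), 45 tall, 30 g; origin: centre of its foot, z up its bore. Bore 17.5 mm; the gauge goes home with its tip 11 mm above the foot, but in a shrunk one (10.5 mm bore below the top 12 mm) the tip stops 33 mm above it. Outwardly all are alike.
- adapter_3b: tube adapter at the third place from the left; either 3a or 3b is there. White sleeve 30 mm across (collar 33.6, top 6 mm), 45 tall, 30 g; origin: centre of its foot, z up its bore. Bore 17.5 mm; the gauge goes home with its tip 11 mm above the foot, but in a shrunk one (10.5 mm bore below the top 12 mm) the tip stops 33 mm above it. Outwardly all are alike.
- adapter_4: tube adapter at the fourth place from the left; may be absent. White sleeve 30 mm across (collar 33.6, top 6 mm), 45 tall, 30 g; origin: centre of its foot, z up its bore. Bore 17.5 mm; the gauge goes home with its tip 11 mm above the foot, but in a shrunk one (10.5 mm bore below the top 12 mm) the tip stops 33 mm above it. Outwardly all are alike.
- adapter_5: tube adapter at the fifth place from the left; may be absent. White sleeve 30 mm across (collar 33.6, top 6 mm), 45 tall, 30 g; origin: centre of its foot, z up its bore. Bore 17.5 mm; the gauge goes home with its tip 11 mm above the foot, but in a shrunk one (10.5 mm bore below the top 12 mm) the tip stops 33 mm above it. Outwardly all are alike.
- chip_1: chip of a burst adapter, a bent white shard about 26 by 10 mm and 11 mm tall, 10 g, loose on the tray's plate; origin in the middle of its underside. May be absent.
- chip_2: chip of a burst adapter, a bent white shard about 26 by 10 mm and 11 mm tall, 10 g, loose on the tray's plate; origin in the middle of its underside. May be absent.
- chip_3: chip of a burst adapter, a bent white shard about 26 by 10 mm and 11 mm tall, 10 g, loose on the tray's plate; origin in the middle of its underside. May be absent.
- chip_4: chip of a burst adapter, a bent white shard about 26 by 10 mm and 11 mm tall, 10 g, loose on the tray's plate; origin in the middle of its underside. May be absent.
Things that resemble listed ones, but are neither listed nor needed, are in the scene too. Leave any brown or yellow look-alike of the adapter_1b alone.

How it is judged:
By the outcome, as a careful person would: the job done as asked, in the order asked, and still so for the second after the job is handed in, with the robot touching nothing.
Of adapter_1a, adapter_1b only 1 to 1 are there at a start; the rules pass over those that are not, and their reading is None.
Of adapter_2a, adapter_2b only 1 to 1 are there at a start; the rules pass over those that are not, and their reading is None.
Of adapter_3a, adapter_3b only 1 to 1 are there at a start; the rules pass over those that are not, and their reading is None.
Of adapter_4, adapter_5 only 1 to 2 are there at a start; the rules pass over those that are not, and their reading is None.
Of chip_1, chip_2, chip_3, chip_4 only 2 to 4 are there at a start; the rules pass over those that are not, and their reading is None.
At some moment in a run one of tray_scraper, chip_1, chip_2, chip_3, chip_4 may be knocked a few centimetres aside while the robot is not near it.
Once in a run the grip may slacken for a moment while it holds something.
It also fails if it takes over 210 s, if anything falls off the work surface, if the arm or the gripper's body presses on something with over 40 N, if the wrist force passes 120 N, or if a joint passes its speed limit or range.

### The arm

A 6-joint arm with a two-finger parallel gripper is mounted at the origin on a cart in front of the work surface, level with it; the furniture and walls round the work are solid. World frame = base frame: x ahead of the robot, y to its left, z up, the work surface at z = 0. Lengths are in mm, angles in rad, forces in N, time in s.
With the tool pointing down it reaches from about 300 to 775 mm from the base axis. Payload 14.6 kg.
Tool frame: the origin (TCP) lies at the very end of the fingers, on their centre line; the grasp point (between the pads) lies 19 mm behind it (r.tcp_to_grasp is the distance from the TCP to the grasp point, in mm); z points along the fingers, y is the direction in which the jaws open and shut (so a half turn about z gives the same grasp; the last joint's range is limited). The gripper opens to 94 mm and grips with 3 to 60 N. Pads are 16 mm wide; open, the fingers measure 119 mm over their backs; the gripper's body (75 mm by 177 mm) begins 78 mm behind the grasp point.
Start: joints at [1.054, 0.3, 1.521, -0, 1.321, -0.067], TCP at [239.128, 495.285, 205.446] pointing down, gripper open.
Joint ranges: [-3.03, 3.03], [-0.79, 2.21], [0.23, 2.52], [-1.04, 4.18], [0, 3.07], [-2.55, 2.55]. Speed limits (rad/s): [2.22, 2.22, 2.57, 3.14, 3.14, 3.14].

### API

Orientations are given as a rotation vector (axis times angle).
In Python, from rig import r gives the robot as it stands.
- The arm moves only by the tool play_rows, never from a script. Its argument "increments" is a list of rows, each a list of 3 entries, a list of its own where there are three numbers: the shift along the tool's x, y, z in mm, then the turn, a rotation vector about the tool's x, y, z in degrees, then the opening, from -1 (shut) to 1 (fully open), so that 0 is half open. In form: [[[dx, dy, dz], [ax, ay, az], fingers], ...]. A call has 1 to 5 rows; each row is the pose to reach, as a shift and turn from the pose commanded when the call began, along the tool's axes at that moment; what a row does not reach only later rows make up. A row lasts 1/8 s, in which the tool goes at most 62.5 mm and 10.7 degrees, less where a joint would pass 70% of its speed; a pose out of reach is approached as far as the arm can. A call with a gripper value outside its range is refused whole. The fingers move at their own pace and stop on an object; "squeeze" is the grip in N (left out, the last holds). Time passes only in rows, so rows that repeat a pose let the fingers close. It gives the time, the measured TCP pose, the force and the opening at its end, in the units of the state.
- r.observe(): the state, without advancing time (a new reading comes with each control period).
- r.grab_frame(name): name is "side" or "top" or "wrist"; returns the picture (480x640x3 uint8, blue, green, red); there is no depth.
- r.calibration(name): a dict with "camera_matrix" (3x3 intrinsics, pixels), "world_from_camera" (4x4, takes a point from camera to world coordinates). Camera axes: x right, y down, z forward; pixel columns grow to the right and rows downward; lengths in mm; the calibration is good to about 2 mm. The wrist camera is an equidistant fisheye: a pixel r from the principal point sees the ray r / f radians off the axis. A picture is of the moment at which its call begins: read the wrist's pose just before it. calibration takes no time and is no camera call; for the wrist camera it gives the pose at the moment of the call.
- r.close_job(): hands the job in, once; it reports no verdict.
The state is a dict: "clock": time; "q": joint angles; "joint_vel": joint speeds; "joint_efforts": joint torques, N m; "position": TCP position; "tcp_rot": TCP orientation; "ft_force": force on the tool from outside, world axes, zero at the start; "wrist_torque": the same for the moment, N m; "opening": finger opening in mm.
Only numpy, scipy, OpenCV 4.12 (cv2) and the standard library are available. Lean on these libraries where they do the work, as an engineer would, in place of code of your own. Each camera call takes 0.05 s, during which the arm holds its last target. There are 200 camera calls.

## Working session

There is one attempt and no reset: what is moved stays moved. The work goes in short steps, Python scripts to look and compute and a tool call to move; the robot and the scene stay as the last step left them, time stands still between calls to the robot, and variables do not carry over. Pictures are saved under pics/ and viewed, about 12 in all and at most 16, crops included, and the job is handed in when it is done.

Besides the shell and the picture viewer there is one more tool, called after ">>>" as a command line: name --argument value ..., lists and objects as JSON in quotes. play_rows: Moves the arm, as the interface text tells. Its arguments: {"type":"object","properties":{"increments":{"type":"array"},"squeeze":{"type":"number"}},"required":["increments"]}

```bash
ls; mkdir -p pics; python3 - <<'E'
from rig import r
import cv2
print(r.observe())
for n in("top","side"):
    cv2.imwrite(f"pics/{n}0.png",r.grab_frame(n)); print(n,r.calibration(n))
E
```

```text
pics
{'clock': 0.0, 'q': array([ 1.05437611e+00,  3.00462111e-01,  1.52155678e+00, -2.97221118e-06,
        1.32070752e+00, -6.65833363e-02]), 'joint_vel': array([-0.00118528, -0.00024674, -0.00050437, -0.00144934,  0.00028776,
       -0.00072601]), 'joint_efforts': array([-1.12049293e-03, -5.31815064e+01, -3.52725792e+01,  7.07434723e-02,
        2.44842202e-02, -1.25744891e-04]), 'position': array([239.01921041, 495.06515034, 204.90154217]), 'tcp_rot': array([-7.00586248e-01, -3.06214803e+00,  1.70690086e-03]), 'ft_force': array([-0.3018447 ,  0.46808364, -0.07236668]), 'wrist_torque': array([0.02404955, 0.02482613, 0.00880573]), 'opening': 94.28890755300739}
top {'camera_matrix': array([[505.67810464,   0.        , 324.02184233],
       [  0.        , 505.67810464, 241.22991687],
       [  0.        ,   0.        ,   1.        ]]), 'world_from_camera': array([[-8.72609345e-03, -9.82519308e-01,  1.85956085e-01,
         2.65201600e+02],
       [-9.99932099e-01,  1.00099686e-02,  5.96638997e-03,
         5.79557167e+01],
       [-7.72350793e-03, -1.85891395e-01, -9.82539941e-01,
         1.33572517e+03],
       [ 0.00000000e+00,  0.00000000e+00,  0.00000000e+00,
         1.00000000e+00]])}
side {'camera_matrix': array([[545.60508713,   0.        , 312.27015048],
       [  0.        , 545.60508713, 239.23231896],
       [  0.        ,   0.        ,   1.        ]]), 'world_from_camera': array([[-9.99320356e-01, -2.27804192e-02,  2.89806473e-02,
         4.58781012e+02],
       [-3.59955331e-02,  4.33566397e-01, -9.00402410e-01,
         1.12796465e+03],
       [ 7.94650957e-03, -9.00833631e-01, -4.34091720e-01,
         5.67286240e+02],
       [ 0.00000000e+00,  0.00000000e+00,  0.00000000e+00,
         1.00000000e+00]])}
```

View pics/top0.png

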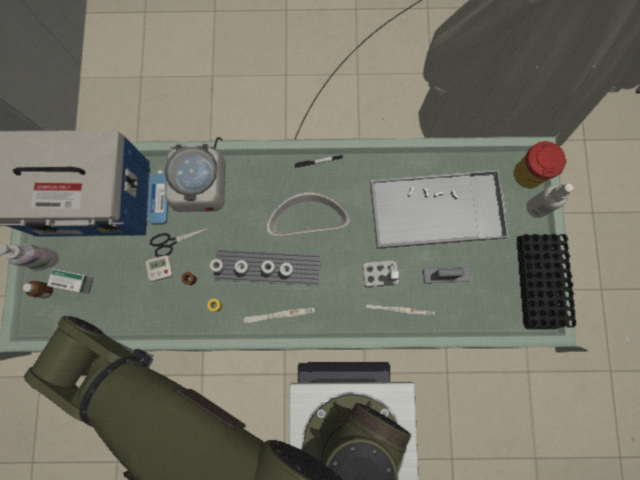

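View pics/side0.png

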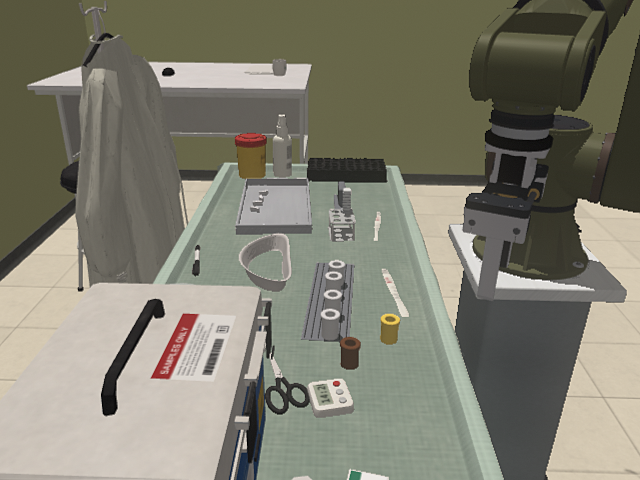

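The top view shows four adapters at (216,266), (240,267), (267,268) and (286,270), with the fifth place empty. The stand is at (380,274), the scraper at (446,274), the tray at about (440,208) with chips round (430,192), and the dish at (308,215). The side view agrees. I'll enlarge the top view.

```bash
cat > h.py <<'E'
import numpy as np, cv2
from rig import r
def ray(name,u,v,cal=None):
    c=cal or r.calibration(name);K=c["camera_matrix"];T=c["world_from_camera"]
    a=np.array([(u-K[0,2])/K[0,0],(v-K[1,2])/K[1,1]])
    if name=="wrist":
        t=np.hypot(*a); d=np.r_[a/t*np.sin(t),np.cos(t)] if t>1e-9 else np.array([0,0,1.])
    else: d=np.r_[a,1]
    return T[:3,3],T[:3,:3]@d
def at(name,u,v,z,cal=None):
    o,d=ray(name,u,v,cal); return (o+d*(z-o[2])/d[2])[:2].round(1)
def proj(name,p,cal=None):
    c=cal or r.calibration(name);K=c["camera_matrix"];T=c["world_from_camera"]
    q=T[:3,:3].T@(np.array(p,float)-T[:3,3])
    if name=="wrist":
        t=np.arctan2(np.hypot(q[0],q[1]),q[2]); a=q[:2]/np.hypot(q[0],q[1])*t
    else: a=q[:2]/q[2]
    return K[:2,:2]@a+K[:2,2]
E
python3 - <<'E'
import cv2
im=cv2.imread("pics/top0.png")
a=im[165:295,205:365];b=im[165:295,355:515]
cv2.imwrite("pics/cA.png",cv2.resize(a,None,fx=5,fy=4.5,interpolation=cv2.INTER_CUBIC))
cv2.imwrite("pics/cB.png",cv2.resize(b,None,fx=5,fy=4.5,interpolation=cv2.INTER_CUBIC))
E
```

```text
(no output)
```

View pics/cB.png

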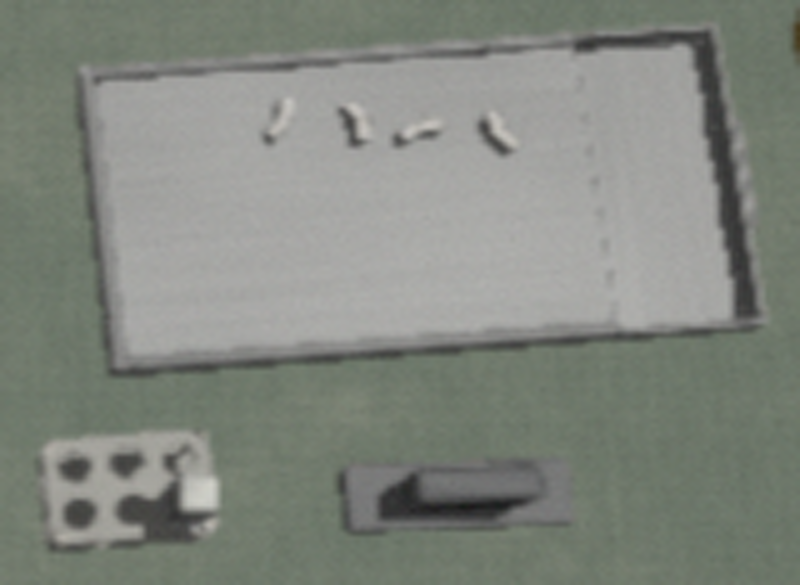

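View pics/cA.png

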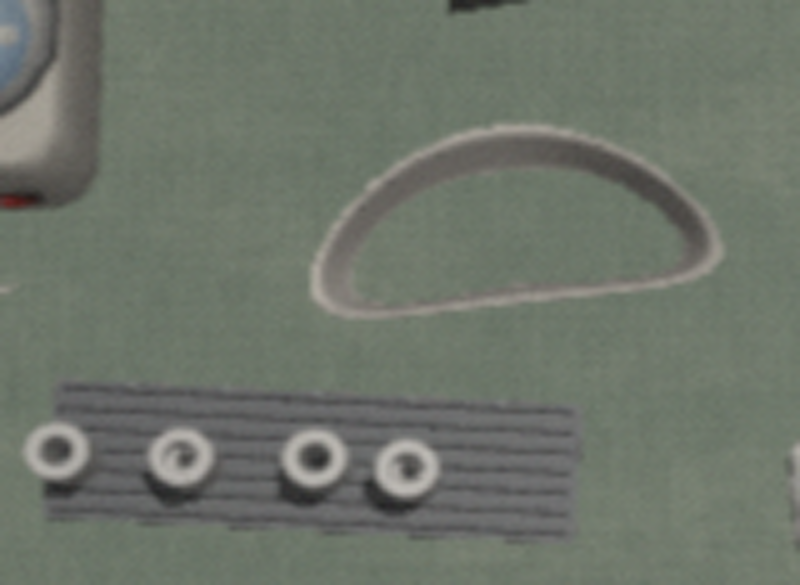

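```bash
python3 - <<'E'
from h import *
B=lambda u,v:(u/5+355,v/4.5+165)
A=lambda u,v:(u/5+205,v/4.5+165)
P={}
for n,u,v,z in [("tray TL",82,68,28),("tray TR",712,28,24),("tray BR",765,322,24),("tray BL",115,370,28),("plate end T",575,45,28),("plate end B",615,325,28),
 ("chip1",280,120,22),("chip2",355,124,22),("chip3",418,130,22),("chip4",497,133,22),
 ("hole1",75,467,50),("hole2",126,463,50),("hole4",79,513,50),("gauge top",200,494,108),
 ("stand TL",45,440,50),("stand BL",55,547,50),("stand BR",215,532,50),("scr base TL",343,466,16),("BL",350,530,16),("BR",572,522,16),("TR",570,460,16),("grip top L",415,485,64),("grip top R",545,485,64)]:
    print(n,at("top",*B(u,v),z))
for n,u,v,z in [("a1",56,452,49),("a2",180,458,49),("a3",313,460,49),("a4",406,469,49),("mat TL",58,385,4),("TR",575,410,4),("BR",570,540,4),("BL",45,518,4),("dish L",315,280,37),("dish R",720,250,37),("dish top",520,127,37),("dish botL",350,316,37),("dish botR",670,285,37)]:
    print(n,at("top",*A(u,v),z))
E
```

```text
tray TL [678.8 -63.1]
tray TR [ 701.3 -404.5]
tray BR [ 521.1 -419.4]
tray BL [495.3 -75.6]
plate end T [ 690.2 -328.7]
plate end B [ 519.3 -339.1]
chip1 [ 647.2 -169.2]
chip2 [ 644.2 -209.4]
chip3 [ 640.2 -243.1]
chip4 [ 637.8 -285.3]
hole1 [435.6 -51.3]
hole2 [437.6 -77.4]
hole4 [409.3 -52.7]
gauge top [ 412.6 -106.9]
stand TL [451.2 -36.3]
stand BL [390.1 -40. ]
stand BR [ 397.9 -121.5]
scr base TL [ 439.3 -194.8]
BL [ 401.9 -196.8]
BR [ 405.4 -312.7]
TR [ 441.7 -313.9]
grip top L [ 421.9 -221.4]
grip top R [ 421.2 -287. ]
a1 [448.2 343.5]
a2 [444.1 279.6]
a3 [442.3 211.2]
a4 [436.7 163.4]
mat TL [494.8 353.7]
TR [477.   77.1]
BR [399.9  80.3]
BL [415.5 358.1]
dish L [550.  212.8]
dish R [ 5.657e+02 -4.000e-01]
dish top [641.5 104.7]
dish botL [528.3 194.2]
dish botR [545.1  26.2]
```

```bash
cat >> h.py <<'E'
from scipy.spatial.transform import Rotation as Rn
def pose():
    s=r.observe(); R=Rn.from_rotvec(s["tcp_rot"]).as_matrix()
    return s,s["position"],np.degrees(np.arctan2(R[1,1],R[0,1])),R
def plan(*wps,p=None,a=None):
    """waypoints (x,y,z,toolY angle deg): prints total tool-frame shift and turn of each leg, in the axes at its start"""
    if p is None:
        s,p,a,R=pose(); print("t %.2f"%s["clock"],"pos",p.round(1),"a %.1f"%a,"open %.1f"%s["opening"],"F",s["ft_force"].round(1),"tilt",R[:2,2].round(4))
    for x,y,z,b in wps:
        d=np.array([x,y,z])-p;c,sn=np.cos(np.radians(a)),np.sin(np.radians(a))
        print(f"->{x,y,z,b} shift",[round(float(v),1) for v in(-sn*d[0]+c*d[1],c*d[0]+sn*d[1],-d[2])],"turn z %.1f"%(a-b), "len %.0f"%np.linalg.norm(d))
        p=np.array([x,y,z]);a=b
E
python3 - <<'E'
from h import *
plan((320,250,205,40),(390,-30,205,10),(405,-254,205,-1))
E
```

```text
t 0.10 pos [239.  495.1 204.9] a 64.2 open 94.0 F [ 0.5  0.3 -0.3] tilt [-0.0006 -0.0009]
->(320, 250, 205, 40) shift [-179.5, -185.5, -0.1] turn z 24.2 len 258
->(390, -30, 205, 10) shift [-259.5, -126.4, 0.0] turn z 30.0 len 289
->(405, -254, 205, -1) shift [-223.2, -24.1, 0.0] turn z 11.0 len 225
```

>>> play_rows --increments '[[[-36,-37,0],[0,0,5],1],[[-72,-74,0],[0,0,10],1],[[-108,-111,0],[0,0,15],1],[[-144,-148,0],[0,0,20],1],[[-179,-185,0],[0,0,24],1]]'

```text
clock: 0.72
position: [320.0, 249.3, 205.3]
tcp_rot: [-1.325, -2.848, 0.0]
ft_force: [0.5, 0.2, 0.7]
opening: 94.1
```

>>> play_rows --increments '[[[-52,-25,0],[0,0,6],1],[[-104,-50,0],[0,0,12],1],[[-156,-76,0],[0,0,18],1],[[-208,-101,0],[0,0,24],1],[[-259,-126,0],[0,0,30],1]]'

```text
clock: 1.35
position: [391.0, -30.2, 205.5]
tcp_rot: [2.019, 2.407, 0.0]
ft_force: [-0.1, 0.3, 0.4]
opening: 93.7
```

>>> play_rows --increments '[[[-56,-6,0],[0,0,3],1],[[-112,-12,0],[0,0,6],1],[[-168,-18,0],[0,0,9],1],[[-223,-24,0],[0,0,11],1],[[-223,-24,0],[0,0,11],1]]'

```text
clock: 1.98
position: [406.4, -254.5, 204.7]
tcp_rot: [-2.24, -2.201, 0.001]
ft_force: [0.1, 0.0, -0.1]
opening: 94.0
```

```bash
python3 - <<'E'
from h import *
plan((422,-254,120,-1))
c=r.calibration("wrist");np.save("pics/w1.npy",c["world_from_camera"]);print(c)
im=r.grab_frame("wrist");cv2.imwrite("pics/w1.png",im)
for p in [(422,-254,64),(422,-221,64),(422,-287,64),(402,-194,16),(412.6,-106.9,108)]: print(p,proj("wrist",p,c).round(0))
E
```

```text
t 1.98 pos [ 406.4 -254.5  204.7] a -1.0 open 94.0 F [ 0.1  0.  -0.1] tilt [-0.0012  0.0006]
->(422, -254, 120, -1) shift [0.8, 15.6, 84.7] turn z -0.0 len 86
{'camera_matrix': array([[371.64829954,   0.        , 315.08299977],
       [  0.        , 371.64829954, 239.77053663],
       [  0.        ,   0.        ,   1.        ]]), 'world_from_camera': array([[ 9.99847516e-01, -1.63959220e-02, -6.00984077e-03,
         4.08740802e+02],
       [-1.73453540e-02, -9.72287454e-01, -2.33144260e-01,
        -1.87633228e+02],
       [-2.02067766e-03,  2.33212952e-01, -9.72423589e-01,
         3.84577388e+02],
       [ 0.00000000e+00,  0.00000000e+00,  0.00000000e+00,
         1.00000000e+00]])}
(422, -254, 64) [332. 228.]
(422, -221, 64) [332. 191.]
(422, -287, 64) [332. 264.]
(402, -194, 16) [309. 159.]
(412.6, -106.9, 108) [319.  47.]
```

View pics/w1.png

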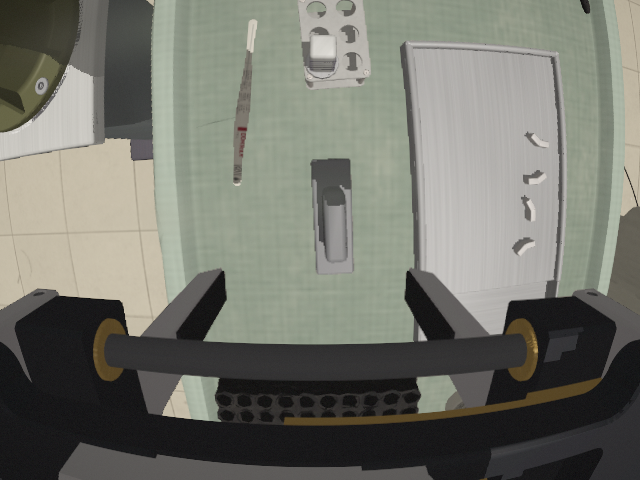

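The wrist view shows the scraper grip from (334,188) to (337,262), the gauge handle at (322,50) and four chips round (530,138)–(524,246).

```bash
cat >> h.py <<'E'
def wcal(f):
    c=dict(r.calibration("wrist")); c["world_from_camera"]=np.load(f); return c
E
python3 - <<'E'
from h import *
c=wcal("pics/w1.npy")
for n,u,v,z in [("gripL",334,188,64),("gripR",337,262,64),("baseTL",312,160,16),("baseTR",352,159,16),("baseBR",353,272,16),("baseBL",318,273,16),("chip1",538,141,24),("2",535,178,24),("3",529,209,24),("4",524,246,24),("trayBL",404,43,28),("trayTL",558,54,28),("gauge",323,46,108)]:
    print(n,at("wrist",u,v,z,c))
plan((421,-254,120,-2),(421,-254,24,-2))
E
```

```text
gripL [ 423.9 -218.8]
gripR [ 426.2 -285.4]
baseTL [ 404.8 -195.2]
baseTR [ 444.3 -194.6]
baseBR [ 445.6 -311.4]
baseBL [ 408.9 -311.8]
chip1 [ 650.9 -167.7]
2 [ 648.3 -208.6]
3 [ 642.7 -243.2]
4 [ 640.7 -285.2]
trayBL [496.6 -77.4]
trayTL [681.1 -64.7]
gauge [ 415.5 -106.4]
t 2.02 pos [ 406.5 -252.8  204.8] a -0.9 open 94.0 F [-0.6  0.6  0.1] tilt [-0.0012  0.0009]
->(421, -254, 120, -2) shift [-0.9, 14.6, 84.8] turn z 1.1 len 86
->(421, -254, 24, -2) shift [0.0, 0.0, 96.0] turn z 0.0 len 96
```

>>> play_rows --increments '[[[0,8,45],[0,0,-1],1],[[0,17,90],[0,0,-3],1],[[0,17,140],[0,0,-3],1],[[0,17,181],[0,0,-3],1],[[0,17,181],[0,0,-3],1]]' --squeeze 40

```text
clock: 2.65
position: [422.8, -250.3, 22.6]
tcp_rot: [-2.173, -2.262, 0.001]
ft_force: [0.3, 0.3, 1.1]
opening: 93.6
```

>>> play_rows --increments '[[[0,0,0],[0,0,0],-1],[[0,0,0],[0,0,0],-1],[[0,0,0],[0,0,0],-1],[[0,0,0],[0,0,0],-1],[[0,0,0],[0,0,0],-1]]'

```text
clock: 3.28
position: [424.0, -252.2, 24.6]
tcp_rot: [2.178, 2.264, 0.0]
ft_force: [0.1, 0.7, 0.4]
opening: 47.4
```

```bash
python3 - <<'E'
from h import *
th=np.radians(4.0);ox,oy=598,-205
def T(x,y): return (round(ox+x*np.cos(th)-y*np.sin(th),1),round(oy+x*np.sin(th)+y*np.cos(th),1))
s=T(22,78);e=T(22,-142);print(s,e)
plan((430,-230,110,-10),(*s,110,-86),(*s,45.5,-86),(*e,45.5,-86),(*e,110,-86))
E
```

```text
(np.float64(614.5), np.float64(-125.7)) (np.float64(629.9), np.float64(-345.1))
t 3.27 pos [ 424.  -252.2   24.6] a 2.2 open 47.4 F [0.1 0.7 0.4] tilt [ 0.0002 -0.0001]
->(430, -230, 110, -10) shift [22.0, 6.9, -85.4] turn z 12.2 len 88
->(np.float64(614.5), np.float64(-125.7), 110, -86) shift [134.8, 163.6, -0.0] turn z 76.0 len 212
->(np.float64(614.5), np.float64(-125.7), 45.5, -86) shift [0.0, 0.0, 64.5] turn z 0.0 len 64
->(np.float64(629.9), np.float64(-345.1), 45.5, -86) shift [0.1, 219.9, -0.0] turn z 0.0 len 220
->(np.float64(629.9), np.float64(-345.1), 110, -86) shift [0.0, 0.0, -64.5] turn z 0.0 len 64
```

>>> play_rows --increments '[[[0,0,0],[0,0,0],-1],[[0,0,0],[0,0,0],-1],[[0,0,0],[0,0,0],-1],[[0,0,0],[0,0,0],-1],[[0,0,0],[0,0,0],-1]]'

```text
clock: 3.9
position: [423.9, -252.2, 24.4]
tcp_rot: [-2.178, -2.264, 0.0]
ft_force: [-0.2, 0.1, -1.0]
opening: 19.8
```

>>> play_rows --increments '[[[0,0,-20],[0,0,0],-1],[[0,0,-45],[0,0,0],-1],[[0,0,-70],[0,0,0],-1],[[0,0,-86],[0,0,0],-1],[[0,0,-86],[0,0,0],-1]]'

```text
clock: 4.53
position: [424.2, -252.4, 111.0]
tcp_rot: [2.177, 2.263, 0.0]
ft_force: [-0.1, 0.7, -1.9]
opening: 19.7
```

```bash
python3 - <<'E'
from h import *
for i in range(4): plan(); r.grab_frame("side") if i<3 else 0
E
```

```text
t 4.53 pos [ 424.2 -252.4  111. ] a 2.2 open 19.7 F [-0.1  0.7 -1.9] tilt [ 0.0012 -0.0009]
t 4.58 pos [ 423.9 -252.2  110.1] a 2.2 open 19.7 F [ 0.   0.3 -1.9] tilt [ 0. -0.]
t 4.62 pos [ 423.7 -252.   109.6] a 2.2 open 19.6 F [ 0.8 -0.  -1.6] tilt [-0.0008  0.0006]
t 4.67 pos [ 423.5 -252.   109.5] a 2.2 open 20.0 F [ 0.7 -0.2 -0.6] tilt [-0.0013  0.0008]
```

```bash
python3 - <<'E'
from h import *
plan((530,-215,110,-42),(614.5,-125.7,110,-86),(614.5,-125.7,45,-86),(630,-345,45,-86),p=np.array([424,-252,110]),a=2.2)
E
```

```text
->(530, -215, 110, -42) shift [32.9, 107.3, 0.0] turn z 44.2 len 112
->(614.5, -125.7, 110, -86) shift [122.9, 3.0, -0.0] turn z 44.0 len 123
->(614.5, -125.7, 45, -86) shift [0.0, 0.0, 65.0] turn z 0.0 len 65
->(630, -345, 45, -86) shift [0.2, 219.8, -0.0] turn z 0.0 len 220
```

>>> play_rows --increments '[[[6,22,0],[0,0,9],-1],[[13,44,0],[0,0,18],-1],[[20,66,0],[0,0,27],-1],[[27,88,0],[0,0,36],-1],[[33,107,0],[0,0,44],-1]]'

```text
clock: 5.3
position: [529.9, -214.5, 109.2]
tcp_rot: [-2.869, -1.276, 0.002]
ft_force: [-0.5, -0.8, -0.6]
opening: 19.8
```

>>> play_rows --increments '[[[25,1,0],[0,0,9],-1],[[50,1,0],[0,0,18],-1],[[75,2,0],[0,0,27],-1],[[100,3,0],[0,0,36],-1],[[123,3,0],[0,0,44],-1]]'

```text
clock: 5.92
position: [613.9, -124.6, 109.0]
tcp_rot: [-3.139, -0.108, 0.003]
ft_force: [0.7, -0.3, -1.0]
opening: 19.8
```

```bash
python3 - <<'E'
from h import *
r.grab_frame("side");r.grab_frame("side");plan((614.5,-125.7,45,-86))
im=r.grab_frame("top");plan((614.5,-125.7,45,-86))
cv2.imwrite("pics/t1.png",cv2.resize(im[165:295,355:515],None,fx=4,fy=4,interpolation=cv2.INTER_CUBIC))
E
```

```text
t 6.03 pos [ 614.2 -123.7  109. ] a -85.8 open 19.8 F [-0.2 -0.3 -0.9] tilt [-0.0016  0.0006]
->(614.5, -125.7, 45, -86) shift [0.1, 2.0, 64.0] turn z 0.2 len 64
t 6.08 pos [ 613.6 -124.7  109.1] a -85.6 open 19.7 F [ 0.7 -0.2 -1.5] tilt [-0.0017  0.0004]
->(614.5, -125.7, 45, -86) shift [0.9, 1.1, 64.1] turn z 0.4 len 64
```

View pics/t1.png

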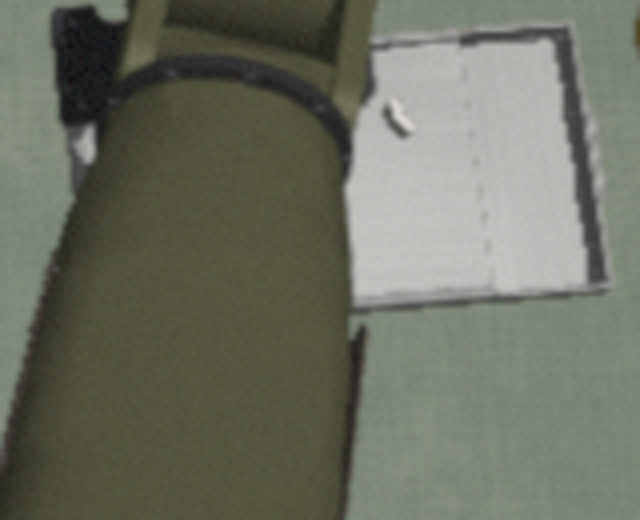

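>>> play_rows --increments '[[[0,1,25],[0,0,0],-1],[[0,1,48],[0,0,0],-1],[[0,1,58],[0,0,0],-1],[[0,1,63],[0,0,0],-1],[[0,1,64],[0,0,0],-1]]'

```text
clock: 6.7
position: [613.9, -126.6, 46.8]
tcp_rot: [3.139, 0.117, 0.001]
ft_force: [-0.2, 0.3, -0.7]
opening: 20.1
```

```bash
python3 - <<'E'
from h import *
c=r.calibration("wrist");im=r.grab_frame("wrist");cv2.imwrite("pics/w2.png",im)
plan((630,-345,45,-86))
E
```

```text
t 6.75 pos [ 614.  -126.5   46.9] a -85.8 open 19.5 F [ 0.2  0.2 -1.9] tilt [ 0.0008 -0.0002]
->(630, -345, 45, -86) shift [-0.3, 219.1, 1.9] turn z 0.2 len 219
```

View pics/w2.png

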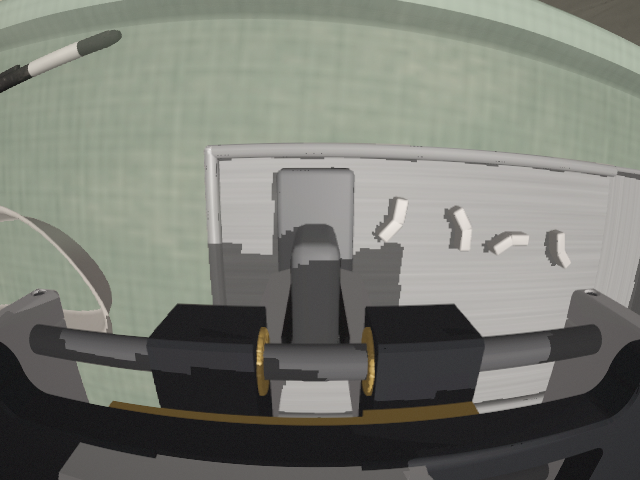

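The scraper stands in the tray with its far end just inside the rim, and all four chips lie ahead of it. I'll sweep now.

>>> play_rows --increments '[[[0,11,1],[0,0,0],-1],[[0,22,1],[0,0,0],-1],[[0,33,1],[0,0,0],-1],[[0,44,1],[0,0,0],-1],[[0,55,1],[0,0,0],-1]]'

```text
clock: 7.38
position: [617.9, -182.0, 45.5]
tcp_rot: [3.139, 0.116, 0.0]
ft_force: [0.3, 1.1, -0.6]
opening: 19.5
```

>>> play_rows --increments '[[[0,11,0],[0,0,0],-1],[[0,22,0],[0,0,0],-1],[[0,33,0],[0,0,0],-1],[[0,44,0],[0,0,0],-1],[[0,55,0],[0,0,0],-1]]'

```text
clock: 8.0
position: [622.0, -236.7, 45.5]
tcp_rot: [-3.139, -0.116, -0.0]
ft_force: [0.1, 0.5, -1.3]
opening: 20.1
```

>>> play_rows --increments '[[[0,11,0],[0,0,0],-1],[[0,22,0],[0,0,0],-1],[[0,33,0],[0,0,0],-1],[[0,44,0],[0,0,0],-1],[[0,55,0],[0,0,0],-1]]'

```text
clock: 8.62
position: [626.0, -291.6, 45.4]
tcp_rot: [-3.139, -0.116, 0.0]
ft_force: [-0.1, 0.7, -0.6]
opening: 19.9
```

>>> play_rows --increments '[[[0,10,0],[0,0,0],-1],[[0,20,0],[0,0,0],-1],[[0,30,0],[0,0,0],-1],[[0,40,0],[0,0,0],-1],[[0,54,0],[0,0,0],-1]]'

```text
clock: 9.25
position: [630.1, -345.4, 45.5]
tcp_rot: [-3.139, -0.116, 0.0]
ft_force: [0.3, -0.2, -1.4]
opening: 19.7
```

```bash
python3 - <<'E'
from h import *
c=r.calibration("wrist");im=r.grab_frame("wrist");t=r.grab_frame("top")
t=cv2.resize(t[165:255,365:515],(640,384),interpolation=cv2.INTER_CUBIC)
cv2.imwrite("pics/w3.png",cv2.resize(np.vstack([im[100:320],t]),None,fx=.95,fy=.95))
plan((630,-345,110,-86))
E
```

```text
t 9.35 pos [ 629.8 -346.3   45.3] a -85.8 open 19.9 F [ 0.2  0.5 -0.5] tilt [ 0.0002 -0.0003]
->(630, -345, 110, -86) shift [0.3, -1.3, -64.7] turn z 0.2 len 65
```

View pics/w3.png

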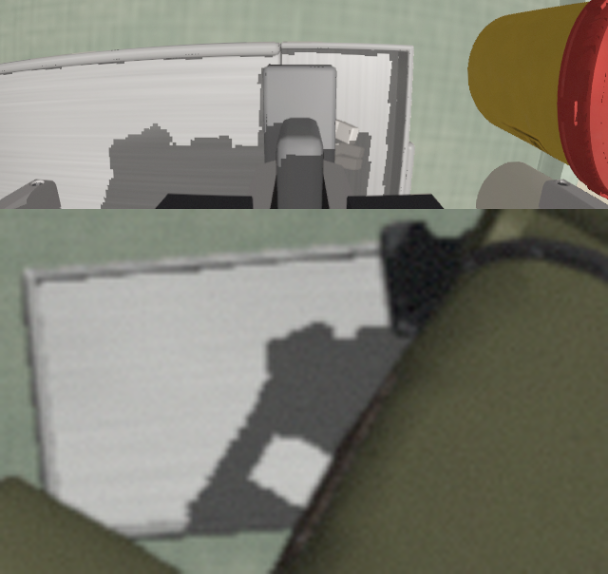

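The plate behind the scraper is clear and chips lie in the trough at its right. Now I'll return the scraper.

```bash
python3 - <<'E'
from h import *
plan((629.8,-346,110,-86),(540,-255,110,-42),(424,-254,110,2),(424,-254,24.5,2))
E
```

```text
t 9.35 pos [ 629.8 -346.3   45.3] a -85.8 open 19.9 F [ 0.2  0.5 -0.5] tilt [ 0.0002 -0.0003]
->(629.8, -346, 110, -86) shift [0.0, -0.3, -64.7] turn z 0.2 len 65
->(540, -255, 110, -42) shift [-83.2, -97.0, -0.0] turn z -44.0 len 128
->(424, -254, 110, 2) shift [-76.9, -86.9, 0.0] turn z -44.0 len 116
->(424, -254, 24.5, 2) shift [0.0, 0.0, 85.5] turn z 0.0 len 86
```

>>> play_rows --increments '[[[0,0,-20],[0,0,0],-1],[[0,0,-42],[0,0,0],-1],[[0,0,-65],[0,0,0],-1],[[0,0,-65],[0,0,0],-1]]'

```text
clock: 9.85
position: [631.1, -345.0, 114.3]
tcp_rot: [3.136, 0.116, 0.007]
ft_force: [0.9, 0.8, -0.6]
opening: 20.1
```

>>> play_rows --increments '[[[-17,-20,0],[0,0,-9],-1],[[-34,-40,0],[0,0,-18],-1],[[-51,-60,0],[0,0,-27],-1],[[-68,-80,0],[0,0,-36],-1],[[-83,-97,0],[0,0,-44],-1]]'

```text
clock: 10.48
position: [539.2, -253.1, 110.3]
tcp_rot: [-2.864, -1.291, 0.0]
ft_force: [-0.2, -0.5, -1.5]
opening: 20.0
```

>>> play_rows --increments '[[[-15,-17,0],[0,0,-9],-1],[[-31,-35,0],[0,0,-18],-1],[[-47,-53,0],[0,0,-27],-1],[[-62,-70,0],[0,0,-36],-1],[[-77,-87,0],[0,0,-44],-1]]'

```text
clock: 11.1
position: [423.0, -253.3, 110.3]
tcp_rot: [-2.172, -2.27, 0.0]
ft_force: [0.3, -0.0, -1.0]
opening: 19.7
```

>>> play_rows --increments '[[[0,0,30],[0,0,0],-1],[[0,0,60],[0,0,0],-1],[[0,0,75],[0,0,0],-1],[[0,0,80],[0,0,0],-1],[[0,0,82],[0,0,0],-1]]'

```text
clock: 11.72
position: [424.2, -253.8, 28.9]
tcp_rot: [2.177, 2.264, 0.0]
ft_force: [0.5, 0.5, -1.5]
opening: 19.8
```

```bash
python3 - <<'E'
from h import *
plan()
r.grab_frame("side"); plan()
E
```

```text
t 11.72 pos [ 424.2 -253.8   28.9] a 2.2 open 19.8 F [ 0.5  0.5 -1.5] tilt [ 0.0007 -0.0005]
t 11.78 pos [ 424.2 -253.7   28.8] a 2.2 open 20.0 F [-0.9  0.1 -1.4] tilt [ 0.0006 -0.0005]
```

>>> play_rows --increments '[[[0,0,2],[0,0,0],-1],[[0,0,4],[0,0,0],-1],[[0,0,4.5],[0,0,0],-1],[[0,0,4.5],[0,0,0],0.2],[[0,0,4.5],[0,0,0],0.2]]'

```text
clock: 12.4
position: [423.9, -253.6, 24.0]
tcp_rot: [2.178, 2.264, 0.0]
ft_force: [1.0, 0.1, -0.2]
opening: 36.1
```

>>> play_rows --increments '[[[0,0,0],[0,0,0],0.2],[[0,0,0],[0,0,0],0.2],[[0,0,-50],[0,0,0],0.2],[[0,0,-110],[0,0,0],0.2],[[0,0,-170],[0,0,0],0.2]]'

```text
clock: 13.02
position: [423.6, -253.4, 195.8]
tcp_rot: [-2.178, -2.264, 0.0]
ft_force: [1.5, -0.1, 0.9]
opening: 56.6
```

```bash
python3 - <<'E'
from h import *
plan((425,-180,200,2))
c=r.calibration("wrist");np.save("pics/w4.npy",c["world_from_camera"])
im=r.grab_frame("wrist");cv2.imwrite("pics/w4.png",im)
E
```

```text
t 13.03 pos [ 423.6 -253.4  195.8] a 2.2 open 56.6 F [ 1.5 -0.1  0.9] tilt [-0.0002  0.0001]
->(425, -180, 200, 2) shift [73.3, 4.3, -4.2] turn z 0.2 len 74
```

View pics/w4.png

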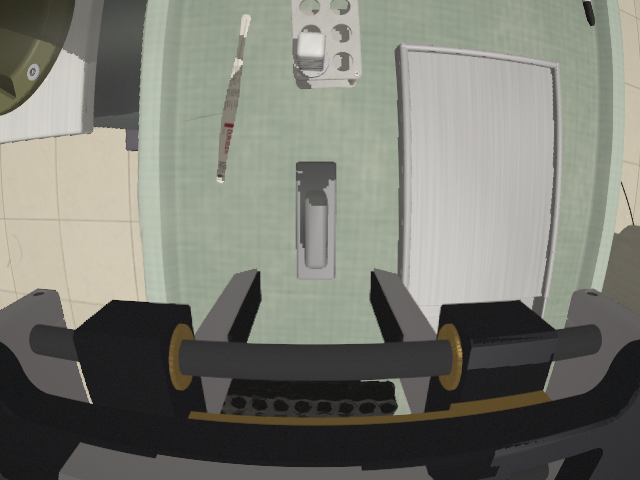

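The plate is clear and the scraper stands upright. Now over the gauge.

>>> play_rows --increments '[[[50,0,0],[0,0,0],0.2],[[105,-4,0],[0,0,0],0.2],[[146,-9,0],[0,0,0],0.2],[[146,-9,0],[0,0,0],0.2],[[146,-9,0],[0,0,0],0.2]]'

```text
clock: 13.7
position: [409.4, -108.4, 194.0]
tcp_rot: [2.177, 2.264, -0.0]
ft_force: [0.3, -0.6, 0.4]
opening: 56.3
```

```bash
python3 - <<'E'
from h import *
r.grab_frame("side")
plan((415,-107,200,2))
c=r.calibration("wrist");np.save("pics/w5.npy",c["world_from_camera"])
im=r.grab_frame("wrist");t=r.grab_frame("top")
cv2.imwrite("pics/t5.png",t)
a=cv2.resize(im[120:300,220:420],None,fx=2.5,fy=2.5,interpolation=cv2.INTER_CUBIC)
b=cv2.resize(t[190:240,460:515],None,fx=5,fy=5,interpolation=cv2.INTER_CUBIC)
o=np.zeros((450,780,3),np.uint8);o[:,:500]=a;o[:250,505:780]=b
cv2.imwrite("pics/w5.png",o)
E
```

```text
t 13.75 pos [ 409.4 -108.7  193.9] a 2.2 open 56.6 F [-0.4  0.2  0.2] tilt [ 0.     -0.0001]
->(415, -107, 200, 2) shift [1.5, 5.7, -6.1] turn z 0.2 len 9
```

View pics/w5.png

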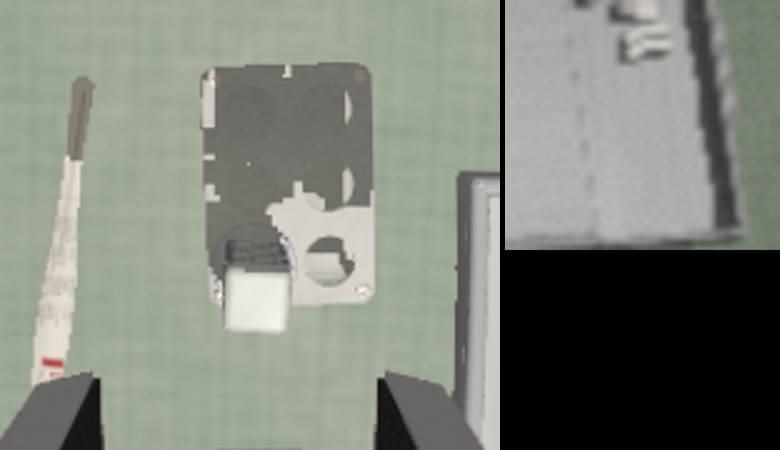

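```bash
python3 - <<'E'
from h import *
c=wcal("pics/w5.npy")
q=[at("wrist",u/2.5+220,v/2.5+120,108,c) for u,v in [(229,268),(291,270),(286,331),(225,329)]]
print(q,np.mean(q,0),[np.linalg.norm(q[i]-q[i-1]).round(1) for i in range(4)])
s=[at("wrist",u/2.5+220,v/2.5+120,50,c) for u,v in [(203,70),(368,66),(372,300),(213,303)]]
print(s,np.mean(s,0),[np.linalg.norm(s[i]-s[i-1]).round(1) for i in range(4)],at("wrist",330/2.5+220,261/2.5+120,50,c))
E
```

```text
[array([407.1, -96.3]), array([425.2, -96.2]), array([ 424.7, -114.7]), array([ 406.5, -114.8])] [ 415.875 -105.5  ] [np.float64(18.5), np.float64(18.1), np.float64(18.5), np.float64(18.2)]
[array([395.3, -38.7]), array([452.4, -34.6]), array([ 458.9, -117.9]), array([ 401.6, -121.2])] [427.05 -78.1 ] [np.float64(82.7), np.float64(57.2), np.float64(83.6), np.float64(57.4)] [ 442.8 -104.2]
```

>>> play_rows --increments '[[[3,6.5,40],[0,0,0],0.2],[[3,6.5,85],[0,0,0],0.2],[[3,6.5,115],[0,0,0],0.2],[[3,6.5,129],[0,0,0],0.2],[[3,6.5,129],[0,0,0],-1]]' --squeeze 45

```text
clock: 14.48
position: [415.5, -105.1, 64.7]
tcp_rot: [-2.178, -2.263, 0.001]
ft_force: [0.5, -0.1, 0.3]
opening: 49.7
```

>>> play_rows --increments '[[[0,0,0],[0,0,0],-1],[[0,0,0],[0,0,0],-1],[[0,0,0],[0,0,0],-1],[[0,0,0],[0,0,0],-1],[[0,0,0],[0,0,0],-1]]'

```text
clock: 15.1
position: [415.9, -104.9, 65.5]
tcp_rot: [2.177, 2.264, 0.0]
ft_force: [-0.9, -0.2, 6.8]
opening: 19.8
```

>>> play_rows --increments '[[[0,0,0],[0,0,0],-1],[[0,0,-15],[0,0,0],-1],[[0,0,-40],[0,0,0],-1],[[0,0,-70],[0,0,0],-1],[[0,0,-100],[0,0,0],-1]]'

```text
clock: 15.72
position: [415.5, -104.7, 166.8]
tcp_rot: [2.177, 2.264, 0.0]
ft_force: [-0.7, 0.5, -1.1]
opening: 19.6
```

```bash
python3 - <<'E'
from h import *
r.grab_frame("side")
plan((400,80,165,2),(420,340,165,2))
E
```

```text
t 15.78 pos [ 416.9 -105.2  170.4] a 2.2 open 19.7 F [ 0.6 -0.4  3.5] tilt [ 0.0053 -0.0018]
->(400, 80, 165, 2) shift [185.7, -9.6, 5.4] turn z 0.2 len 186
->(420, 340, 165, 2) shift [259.1, 29.1, 0.0] turn z 0.0 len 261
```

>>> play_rows --increments '[[[60,0,0],[0,0,0],-1],[[120,0,0],[0,0,0],-1],[[180,0,0],[0,0,0],-1],[[240,0,0],[0,0,0],-1],[[300,10,0],[0,0,0],-1]]'

```text
clock: 16.4
position: [413.4, 197.4, 165.6]
tcp_rot: [2.177, 2.264, 0.001]
ft_force: [1.2, -1.1, -0.5]
opening: 19.9
```

>>> play_rows --increments '[[[20,22,0],[0,0,0],-1],[[25,22,0],[0,0,0],-1],[[25,22,0],[0,0,0],-1],[[25,22,0],[0,0,0],-1],[[25,22,0],[0,0,0],-1]]'

```text
clock: 17.02
position: [434.8, 220.6, 165.2]
tcp_rot: [2.179, 2.263, 0.0]
ft_force: [-0.3, -0.4, 0.8]
opening: 19.7
```

```bash
python3 - <<'E'
from h import *
r.grab_frame("side")
plan((448,343,165,2))
c=r.calibration("wrist");np.save("pics/w6.npy",c["world_from_camera"])
im=r.grab_frame("wrist");cv2.imwrite("pics/w6.png",im)
for p in [(448.2,343.5,49),(444,279.6,49),(442.3,211.2,49),(436.7,163.4,49)]: print(proj("wrist",p,c).round(0))
E
```

```text
t 17.07 pos [434.9 220.7 165.2] a 2.2 open 19.6 F [ 0.4 -0.2 -1.6] tilt [0.0003 0.0001]
->(448, 343, 165, 2) shift [121.7, 17.8, 0.2] turn z 0.2 len 123
[337.  84.]
[329. 163.]
[323. 246.]
[314. 300.]
```

View pics/w6.png

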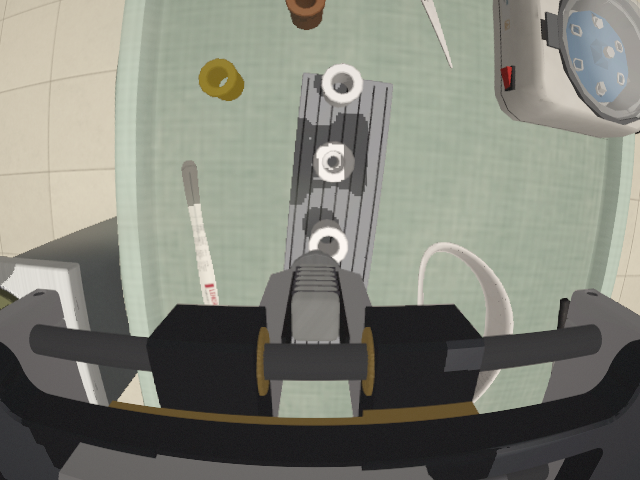

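Adapters 1–3 have their tops at about (342,84), (332,162) and (328,243); the brown and yellow look-alikes are at upper left.

```bash
python3 - <<'E'
from h import *
c=wcal("pics/w6.npy");im=cv2.imread("pics/w6.png")
g=cv2.cvtColor(im,cv2.COLOR_BGR2GRAY)
for u,v in [(342,84),(332,162),(328,243)]:
    x0,y0=u-32,v-32
    roi=cv2.resize(g[y0:v+32,x0:u+32],None,fx=4,fy=4,interpolation=cv2.INTER_CUBIC)
    C=cv2.HoughCircles(cv2.medianBlur(roi,5),cv2.HOUGH_GRADIENT,1,20,param1=120,param2=15,minRadius=66,maxRadius=98)
    res=[] if C is None else [(round(x/4+x0,1),round(y/4+y0,1),round(float(R)/4,1)) for x,y,R in C[0][:3]]
    print(at("wrist",u,v,49,c),[(q,at("wrist",q[0],q[1],49,c)) for q in res])
E
```

```text
[452.1 343.5] [((np.float32(342.4), np.float32(83.4), 20.1), array([452.4, 344. ])), ((np.float32(339.9), np.float32(89.9), 17.6), array([450.6, 338.6]))]
[446.7 280.3] [((np.float32(334.4), np.float32(161.4), 20.6), array([448.6, 280.9])), ((np.float32(329.6), np.float32(164.1), 17.3), array([444.9, 278.6]))]
[446.5 214.2] [((np.float32(328.6), np.float32(246.4), 19.4), array([447.1, 211.4]))]
```

>>> play_rows --increments '[[[50,8,0],[0,0,0],-1],[[100,17,0],[0,0,0],-1],[[123,20.7,0],[0,0,0],-1],[[123,20.7,30],[0,0,0],-1],[[123,20.7,60],[0,0,0],-1]]'

```text
clock: 17.75
position: [450.8, 345.1, 104.2]
tcp_rot: [2.177, 2.264, 0.001]
ft_force: [0.9, -0.4, -0.8]
opening: 19.9
```

```bash
python3 - <<'E'
from h import *
r.grab_frame("side")
plan((451,344.2,91,2))
im=r.grab_frame("side");plan();u,v=proj("side",(451,344,60)).astype(int)
c=r.calibration("wrist");w=r.grab_frame("wrist")
a=cv2.resize(im[v-60:v+60,u-60:u+60],(480,480),interpolation=cv2.INTER_CUBIC)
b=cv2.resize(w[180:340,270:370],(300,480),interpolation=cv2.INTER_CUBIC)
cv2.imwrite("pics/s1.png",np.hstack([a,b]))
E
```

```text
t 17.80 pos [449.3 343.8 100.1] a 2.2 open 19.9 F [-1.6 -0.8 -6. ] tilt [-0.0045 -0.003 ]
->(451, 344.2, 91, 2) shift [0.3, 1.7, 9.1] turn z 0.2 len 9
t 17.85 pos [449.5 343.9 102.1] a 2.2 open 19.6 F [ 0.8 -0.1 -0.3] tilt [-0.0043 -0.0029]
```

View pics/s1.png

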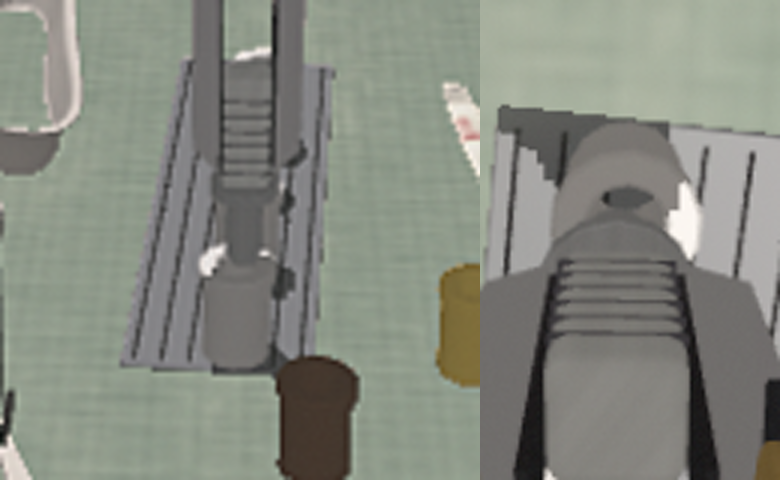

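>>> play_rows --increments '[[[0,2.3,0],[0,0,0],-1],[[0,2.3,4],[0,0,0],-1],[[0,2.3,8],[0,0,0],-1],[[0,2.3,12],[0,0,0],-1],[[0,2.3,14],[0,0,0],-1]]'

```text
clock: 18.52
position: [453.0, 344.9, 90.6]
tcp_rot: [-2.178, -2.264, 0.001]
ft_force: [0.3, 0.1, -1.0]
opening: 20.4
```

```bash
python3 - <<'E'
from h import *
r.grab_frame("side");plan();im=r.grab_frame("side");plan();u,v=proj("side",(451,344,60)).astype(int)
c=r.calibration("wrist");w=r.grab_frame("wrist");plan()
a=cv2.resize(im[v-60:v+60,u-60:u+60],(480,480),interpolation=cv2.INTER_CUBIC)
b=cv2.resize(w[180:340,270:370],(300,480),interpolation=cv2.INTER_CUBIC)
cv2.imwrite("pics/s2.png",np.hstack([a,b]))
E
```

```text
t 18.57 pos [452.9 344.9  90.5] a 2.2 open 20.0 F [-0.8 -0.3 -1.2] tilt [-0.0005 -0.0003]
t 18.62 pos [453.  344.9  90.7] a 2.2 open 19.4 F [ 0.7  0.5 -0.7] tilt [-0.0004 -0.0002]
t 18.68 pos [453.1 345.   90.8] a 2.2 open 19.7 F [-0.5 -0.1 -0.9] tilt [-0.0002 -0.0001]
```

>>> play_rows --increments '[[[0,0,1.5],[0,0,0],-1],[[0,0,3],[0,0,0],-1],[[0,0,4.5],[0,0,0],-1],[[0,0,6],[0,0,0],-1],[[0,0,7.5],[0,0,0],-1]]'

```text
clock: 19.3
position: [453.1, 345.0, 83.3]
tcp_rot: [-2.178, -2.264, 0.0]
ft_force: [-0.3, -0.3, -0.6]
opening: 19.7
```

>>> play_rows --increments '[[[0,0,2],[0,0,0],-1],[[0,0,4],[0,0,0],-1],[[0,0,6],[0,0,0],-1],[[0,0,8],[0,0,0],-1],[[0,0,10],[0,0,0],-1]]'

```text
clock: 19.92
position: [453.1, 345.0, 73.3]
tcp_rot: [-2.178, -2.264, 0.0]
ft_force: [0.2, -0.1, -0.8]
opening: 19.8
```

>>> play_rows --increments '[[[0,0,2],[0,0,0],-1],[[0,0,4],[0,0,0],-1],[[0,0,5],[0,0,0],-1],[[0,0,6],[0,0,0],-1],[[0,0,7],[0,0,0],-1]]'

```text
clock: 20.55
position: [453.1, 345.0, 66.4]
tcp_rot: [2.178, 2.264, 0.0]
ft_force: [-0.2, 0.1, -0.3]
opening: 19.9
```

>>> play_rows --increments '[[[0,0,1],[0,0,0],-1],[[0,0,2],[0,0,0],-1],[[0,0,2.7],[0,0,0],-1],[[0,0,2.7],[0,0,0],-1]]'

```text
clock: 21.05
position: [452.8, 345.4, 65.2]
tcp_rot: [-2.177, -2.264, -0.001]
ft_force: [-9.6, -1.4, 16.9]
opening: 19.4
```

Adapter 1 takes the pin to its collar: contact at TCP 65 with 17 N, so it is **sound**. On to place 2.

>>> play_rows --increments '[[[0,0,-15],[0,0,0],-1],[[0,0,-45],[0,0,0],-1],[[-30,-3,-45],[0,0,0],-1],[[-63.3,-6.9,-45],[0,0,0],-1],[[-63.3,-6.9,-43],[0,0,0],-1]]'

```text
clock: 21.68
position: [449.0, 280.2, 107.5]
tcp_rot: [2.18, 2.262, 0.001]
ft_force: [0.3, 0.2, -0.2]
opening: 20.1
```

```bash
cat >> h.py <<'E'
def look(x,y,f):
    r.grab_frame("side");plan();im=r.grab_frame("side");plan();u,v=proj("side",(x,y,60)).astype(int)
    w=r.grab_frame("wrist")
    a=cv2.resize(im[v-40:v+40,u-40:u+40],(480,480),interpolation=cv2.INTER_CUBIC)
    b=cv2.resize(w[180:340,270:370],(300,480),interpolation=cv2.INTER_CUBIC)
    cv2.imwrite(f,np.hstack([a,b]))
E
python3 -c "
from h import *
look(448,281,'pics/s3.png')"
```

```text
t 21.73 pos [449.  281.1 107.1] a 2.2 open 19.3 F [ 0.1  1.3 -1. ] tilt [0.0007 0.0003]
t 21.77 pos [449.  281.6 107.1] a 2.2 open 19.7 F [-0.  -0.1 -1.1] tilt [0.0006 0.0003]
```

View pics/s3.png

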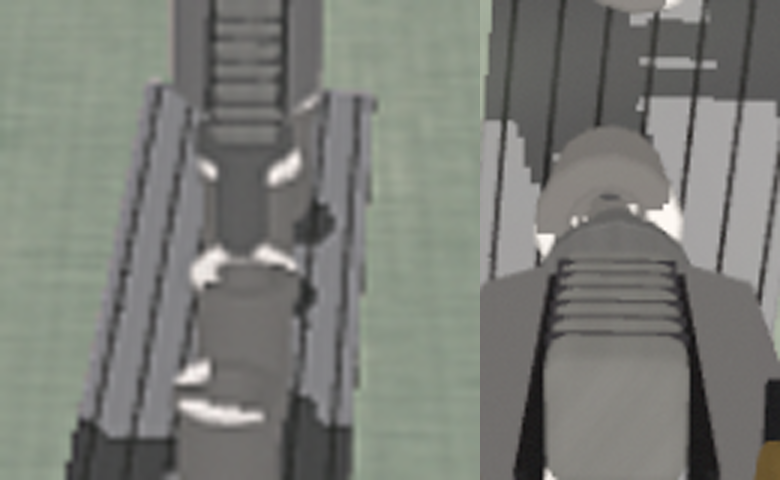

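Pin and bore line up at place 2 in both views. Descending.

>>> play_rows --increments '[[[0,0,5],[0,0,0],-1],[[0,0,8],[0,0,0],-1],[[0,0,11],[0,0,0],-1],[[0,0,14],[0,0,0],-1],[[0,0,16],[0,0,0],-1]]'

```text
clock: 22.45
position: [448.6, 281.5, 90.5]
tcp_rot: [-2.178, -2.264, 0.0]
ft_force: [1.0, 0.8, -1.3]
opening: 19.7
```

>>> play_rows --increments '[[[0,0,1],[0,0,0],-1],[[0,0,2],[0,0,0],-1],[[0,0,3],[0,0,0],-1],[[0,0,4],[0,0,0],-1],[[0,0,5],[0,0,0],-1]]'

```text
clock: 23.08
position: [449.0, 281.7, 86.5]
tcp_rot: [2.178, 2.264, 0.002]
ft_force: [-2.0, -0.7, 13.6]
opening: 20.4
```

>>> play_rows --increments '[[[0,0,0.7],[0,0,0],-1],[[0,0,1],[0,0,0],-1],[[0,0,1],[0,0,0],-1]]'

```text
clock: 23.45
position: [449.4, 281.9, 86.4]
tcp_rot: [2.177, 2.264, 0.004]
ft_force: [-3.2, -1.4, 15.1]
opening: 19.7
```

Adapter 2 stops part-way (TCP 86.5, 15 N), so it is **shrunk**. On to place 3.

>>> play_rows --increments '[[[0,0,-15],[0,0,0],-1],[[0,0,-27],[0,0,0],-1],[[-35,-2.4,-27],[0,0,0],-1],[[-69.2,-4.8,-27],[0,0,0],-1],[[-69.2,-4.8,-23],[0,0,0],-1]]'

```text
clock: 24.08
position: [446.9, 210.8, 108.5]
tcp_rot: [2.18, 2.262, 0.001]
ft_force: [0.3, 0.7, -0.0]
opening: 19.9
```

```bash
python3 -c "
from h import *
look(447,212,'pics/s4.png')"
```

```text
t 24.12 pos [446.7 211.7 107.8] a 2.1 open 19.4 F [ 1.1 -0.5 -1.5] tilt [0.0003 0.0002]
t 24.18 pos [446.7 212.2 107.9] a 2.2 open 19.7 F [ 0.7  0.4 -0.3] tilt [0.0001 0.0001]
```

View pics/s4.png

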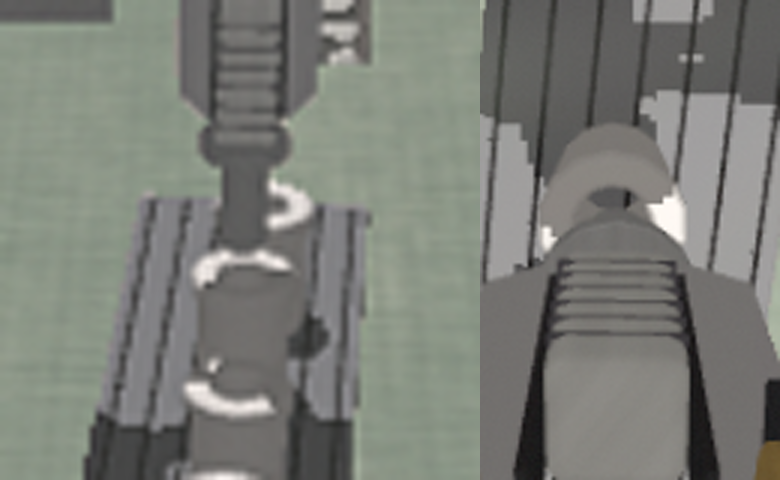

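Place 3 is aligned as well.

>>> play_rows --increments '[[[0,0,6],[0,0,0],-1],[[0,0,9],[0,0,0],-1],[[0,0,12],[0,0,0],-1],[[0,0,15],[0,0,0],-1],[[0,0,17],[0,0,0],-1]]'

```text
clock: 24.85
position: [446.5, 212.2, 90.5]
tcp_rot: [-2.178, -2.264, 0.0]
ft_force: [0.4, -0.3, -0.1]
opening: 20.0
```

>>> play_rows --increments '[[[0,0,1],[0,0,0],-1],[[0,0,2],[0,0,0],-1],[[0,0,3],[0,0,0],-1],[[0,0,4],[0,0,0],-1],[[0,0,5.5],[0,0,0],-1]]'

```text
clock: 25.48
position: [446.6, 212.2, 85.2]
tcp_rot: [2.178, 2.264, 0.0]
ft_force: [0.7, 0.2, -1.2]
opening: 20.0
```

No stop, so I'll keep going down.

>>> play_rows --increments '[[[0,0,1.5],[0,0,0],-1],[[0,0,3],[0,0,0],-1],[[0,0,5],[0,0,0],-1],[[0,0,7],[0,0,0],-1],[[0,0,9],[0,0,0],-1]]'

```text
clock: 26.1
position: [446.6, 212.1, 76.1]
tcp_rot: [2.178, 2.264, -0.0]
ft_force: [0.2, 0.1, -1.2]
opening: 19.5
```

>>> play_rows --increments '[[[0,0,2],[0,0,0],-1],[[0,0,4],[0,0,0],-1],[[0,0,6],[0,0,0],-1],[[0,0,7.5],[0,0,0],-1],[[0,0,9],[0,0,0],-1]]'

```text
clock: 26.72
position: [446.6, 212.1, 67.1]
tcp_rot: [-2.178, -2.264, 0.0]
ft_force: [0.5, 0.8, -1.3]
opening: 19.7
```

>>> play_rows --increments '[[[0,0,1],[0,0,0],-1],[[0,0,2],[0,0,0],-1],[[0,0,3],[0,0,0],-1],[[0,0,3],[0,0,0],-1]]'

```text
clock: 27.22
position: [446.7, 212.2, 64.9]
tcp_rot: [2.178, 2.264, 0.001]
ft_force: [-3.2, -1.9, 7.0]
opening: 20.0
```

>>> play_rows --increments '[[[0,0,0.7],[0,0,0],-1],[[0,0,1],[0,0,0],-1],[[0,0,1],[0,0,0],-1]]'

```text
clock: 27.6
position: [446.9, 212.3, 64.8]
tcp_rot: [2.177, 2.264, 0.002]
ft_force: [-7.1, -1.9, 21.2]
opening: 19.9
```

>>> play_rows --increments '[[[0,0,-15],[0,0,0],-1],[[0,0,-48],[0,0,0],-1],[[-25,-4,-48],[0,0,0],-1],[[-47.1,-7.1,-48],[0,0,0],-1],[[-47.1,-7.1,-45],[0,0,0],-1]]'

```text
clock: 28.22
position: [441.5, 164.1, 108.8]
tcp_rot: [2.179, 2.262, 0.001]
ft_force: [-0.6, -0.1, -0.6]
opening: 19.8
```

```bash
python3 -c "
from h import *
look(441,164,'pics/s5.png')"
```

```text
t 28.27 pos [441.4 164.7 108.3] a 2.2 open 19.6 F [ 1.   0.2 -1.9] tilt [0.0003 0.0002]
t 28.32 pos [441.4 165.1 108.2] a 2.2 open 20.3 F [ 0.2  0.7 -1.4] tilt [-0.      0.0001]
```

View pics/s5.png

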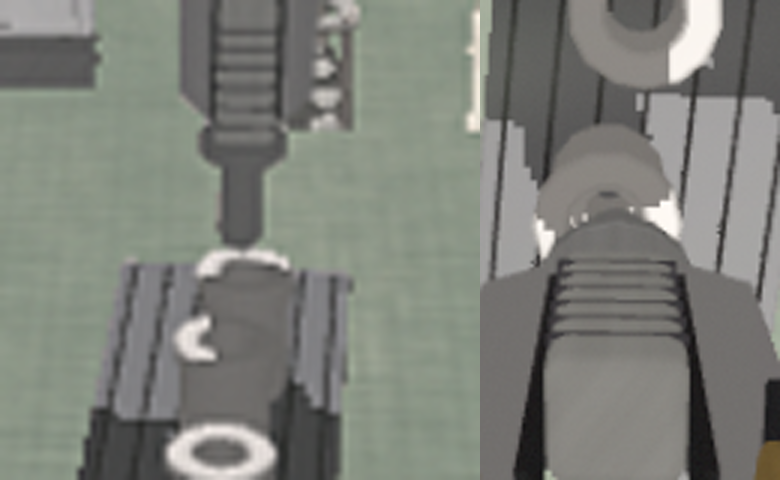

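Adapter 3 is **sound** (home at 65, 21 N). The pin is over bore 4, centred in both views (side view about (243,240)).

>>> play_rows --increments '[[[0,0,6],[0,0,0],-1],[[0,0,9],[0,0,0],-1],[[0,0,12],[0,0,0],-1],[[0,0,15],[0,0,0],-1],[[0,0,17.5],[0,0,0],-1]]'

```text
clock: 29.0
position: [441.3, 164.8, 90.6]
tcp_rot: [-2.178, -2.264, 0.0]
ft_force: [-0.2, 0.4, 0.3]
opening: 19.7
```

>>> play_rows --increments '[[[0,0,1],[0,0,0],-1],[[0,0,2],[0,0,0],-1],[[0,0,3],[0,0,0],-1],[[0,0,4],[0,0,0],-1],[[0,0,5.5],[0,0,0],-1]]'

```text
clock: 29.62
position: [441.9, 165.1, 86.3]
tcp_rot: [2.177, 2.264, 0.003]
ft_force: [-5.2, -0.7, 22.0]
opening: 20.0
```

Adapter 4 stops part-way (86.3, 22 N), so it is **shrunk**. Now I'll hang the gauge back in its hole.

>>> play_rows --increments '[[[0,0,-20],[0,0,0],-1],[[0,0,-50],[0,0,0],-1],[[-55,-7,-50],[0,0,0],-1],[[-110,-15,-50],[0,0,0],-1],[[-165,-22,-50],[0,0,0],-1]]'

```text
clock: 30.25
position: [425.4, -2.4, 135.4]
tcp_rot: [2.177, 2.265, 0.001]
ft_force: [0.5, -0.7, -0.7]
opening: 19.8
```

>>> play_rows --increments '[[[-50,-7,0],[0,0,0],-1],[[-90,-12,0],[0,0,0],-1],[[-103.8,-14.3,0],[0,0,0],-1],[[-103.8,-14.3,15],[0,0,0],-1],[[-103.8,-14.3,26],[0,0,0],-1]]'

```text
clock: 30.88
position: [415.2, -104.1, 107.9]
tcp_rot: [-2.176, -2.264, 0.001]
ft_force: [0.4, -0.6, -2.2]
opening: 19.6
```

```bash
python3 -c "
from h import *
for i in range(3): r.grab_frame('side'); plan((415.7,-105,90,2.2))
"
```

```text
t 30.93 pos [ 414.7 -103.9  106.7] a 2.3 open 19.5 F [-0.5 -0.1 -2.5] tilt [-0.0028  0.0011]
->(415.7, -105, 90, 2.2) shift [-1.2, 1.0, 16.7] turn z 0.1 len 17
t 30.98 pos [ 414.9 -104.   107.6] a 2.3 open 19.7 F [-0.4 -0.9 -0.7] tilt [-0.0026  0.001 ]
->(415.7, -105, 90, 2.2) shift [-1.0, 0.8, 17.6] turn z 0.1 len 18
t 31.02 pos [ 415.2 -104.2  108.4] a 2.3 open 20.0 F [-0.2 -0.4 -1.7] tilt [-0.0016  0.0006]
->(415.7, -105, 90, 2.2) shift [-0.8, 0.4, 18.4] turn z 0.1 len 18
```

>>> play_rows --increments '[[[-0.6,0,4],[0,0,0],-1],[[-0.6,0,8],[0,0,0],-1],[[-0.6,0,11],[0,0,0],-1],[[-0.6,0,14],[0,0,0],-1],[[-0.6,0,17],[0,0,0],-1]]'

```text
clock: 31.65
position: [415.5, -105.8, 92.1]
tcp_rot: [2.178, 2.264, 0.0]
ft_force: [0.4, 0.0, -1.3]
opening: 19.8
```

>>> play_rows --increments '[[[0,0,3],[0,0,0],-1],[[0,0,6],[0,0,0],-1],[[0,0,9],[0,0,0],-1],[[0,0,12],[0,0,0],-1],[[0,0,15],[0,0,0],-1]]'

```text
clock: 32.28
position: [415.5, -105.8, 77.1]
tcp_rot: [-2.178, -2.264, 0.0]
ft_force: [0.2, 0.5, -0.4]
opening: 19.9
```

>>> play_rows --increments '[[[0,0,3],[0,0,0],-1],[[0,0,6],[0,0,0],-1],[[0,0,8],[0,0,0],-1],[[0,0,10],[0,0,0],-1],[[0,0,10.7],[0,0,0],-1]]'

```text
clock: 32.9
position: [415.5, -105.8, 66.5]
tcp_rot: [-2.178, -2.264, 0.0]
ft_force: [0.4, -0.4, -1.7]
opening: 20.0
```

>>> play_rows --increments '[[[0,0,0.5],[0,0,0],-1],[[0,0,0.5],[0,0,0],0.2],[[0,0,0.5],[0,0,0],0.2],[[0,0,0.5],[0,0,0],0.2],[[0,0,0.5],[0,0,0],0.2]]' --squeeze 25

```text
clock: 33.52
position: [415.5, -105.8, 66.1]
tcp_rot: [2.178, 2.264, 0.0]
ft_force: [0.1, -0.2, -0.1]
opening: 55.3
```

>>> play_rows --increments '[[[0,0,0],[0,0,0],0.2],[[0,0,-30],[0,0,0],0.2],[[0,0,-70],[0,0,0],0.2],[[0,0,-90],[0,0,0],0.2],[[0,0,-90],[0,0,0],0.2]]'

```text
clock: 34.15
position: [416.1, -106.0, 157.0]
tcp_rot: [2.176, 2.263, 0.002]
ft_force: [0.3, 0.3, -0.4]
opening: 56.3
```

```bash
python3 - <<'E'
from h import *
r.grab_frame("side")
c=r.calibration("wrist");np.save("pics/w7.npy",c["world_from_camera"])
im=r.grab_frame("wrist");cv2.imwrite("pics/w7.png",im)
plan((425,120,155,2.2),(453,344.4,155,2.2),(453,344.4,27,2.2))
c6=wcal("pics/w6.npy")
print("dish L end",at("wrist",440,243,37,c6),"straight",at("wrist",419,285,37,c6),at("wrist",418,300,37,c6),"bulge",at("wrist",512,315,37,c6))
# side view projections of dish model rim for check
for n,p in [("straight mid",(538,110,37)),("bulge",(645,101,37)),("L",(555,214,37)),("R",(569,0,37))]: print(n,proj("side",p).round(1),proj("top",p).round(1))
E
```

```text
t 34.25 pos [ 415.2 -105.7  155.2] a 2.2 open 56.2 F [-0.6 -0.1 -0.5] tilt [-0.0008  0.0003]
->(425, 120, 155, 2.2) shift [225.1, 18.6, 0.2] turn z 0.0 len 226
->(453, 344.4, 155, 2.2) shift [223.2, 36.6, -0.0] turn z 0.0 len 226
->(453, 344.4, 27, 2.2) shift [0.0, 0.0, 128.0] turn z 0.0 len 128
dish L end [546.8 215. ] straight [531.7 175.1] [532.6 160.4] bulge [638.  143.1]
straight mid [290.1 255.6] [307.1 231.3]
bulge [240.2 252.5] [310.4 191.9]
L [277.4 280.2] [267.6 225.4]
R [280.1 233.2] [348.8 219.3]
```

>>> play_rows --increments '[[[60,4,0],[0,0,0],0.2],[[120,9,0],[0,0,0],0.2],[[180,14,0],[0,0,0],0.2],[[240,21,0],[0,0,0],0.2],[[300,31,0],[0,0,0],0.2]]'

```text
clock: 34.88
position: [434.2, 197.1, 154.8]
tcp_rot: [-2.177, -2.264, 0.002]
ft_force: [0.8, -0.5, 0.6]
opening: 56.8
```

>>> play_rows --increments '[[[60,10,0],[0,0,0],0.2],[[120,20,0],[0,0,0],0.2],[[148.3,24.2,0],[0,0,0],0.2],[[148.3,24.2,50],[0,0,0],0.2],[[148.3,24.2,80],[0,0,0],0.2]]'

```text
clock: 35.5
position: [451.8, 343.9, 72.2]
tcp_rot: [-2.176, -2.264, 0.007]
ft_force: [-0.3, -0.6, -0.1]
opening: 56.2
```

>>> play_rows --increments '[[[0,0,0],[0,0,0],0.2],[[0,0,20],[0,0,0],0.2],[[0,0,40],[0,0,0],0.2],[[0,0,48],[0,0,0],0.2],[[0,0,48],[0,0,0],0.2]]'

```text
clock: 36.12
position: [453.4, 344.4, 28.5]
tcp_rot: [2.178, 2.264, 0.0]
ft_force: [-0.3, 0.1, -0.1]
opening: 56.6
```

```bash
python3 -c "
from h import *
plan((453,344.4,27,2.2))"
```

```text
t 36.12 pos [453.4 344.4  28.5] a 2.2 open 56.6 F [-0.3  0.1 -0.1] tilt [0.0001 0.0001]
->(453, 344.4, 27, 2.2) shift [0.1, -0.4, 1.5] turn z 0.0 len 2
```

>>> play_rows --increments '[[[0,0,0],[0,0,0],-1],[[0,0,0],[0,0,0],-1],[[0,0,0],[0,0,0],-1],[[0,0,0],[0,0,0],-1],[[0,0,0],[0,0,0],-1]]'

```text
clock: 36.75
position: [453.4, 344.4, 28.4]
tcp_rot: [2.178, 2.264, 0.001]
ft_force: [-2.0, -0.9, 6.0]
opening: 29.9
```

>>> play_rows --increments '[[[0,0,-20],[0,0,0],-1],[[0,0,-60],[0,0,0],-1],[[0,0,-100],[0,0,0],-1],[[0,0,-100],[0,0,0],-1]]'

```text
clock: 37.25
position: [454.3, 345.0, 130.8]
tcp_rot: [2.177, 2.263, 0.008]
ft_force: [0.3, -0.7, -0.3]
opening: 30.4
```

```bash
python3 -c "
from h import *
r.grab_frame('side')
plan((523,105,130,2.2),(593,-135,130,2.2),(593,-135,44.5,2.2))"
```

```text
t 37.30 pos [453.5 344.5 128.7] a 2.2 open 30.3 F [ 0.4 -0.3 -0.1] tilt [0.0015 0.001 ]
->(523, 105, 130, 2.2) shift [-242.0, 60.1, -1.3] turn z 0.0 len 249
->(593, -135, 130, 2.2) shift [-242.5, 60.7, 0.0] turn z 0.0 len 250
->(593, -135, 44.5, 2.2) shift [0.0, 0.0, 85.5] turn z 0.0 len 86
```

>>> play_rows --increments '[[[-50,12,0],[0,0,0],-1],[[-105,26,0],[0,0,0],-1],[[-160,40,0],[0,0,0],-1],[[-215,54,0],[0,0,0],-1],[[-270,67,0],[0,0,0],-1]]'

```text
clock: 37.92
position: [530.3, 75.3, 126.5]
tcp_rot: [-2.177, -2.263, 0.003]
ft_force: [0.8, 0.9, -0.9]
opening: 30.1
```

>>> play_rows --increments '[[[-55,13,0],[0,0,0],-1],[[-110,27,0],[0,0,0],-1],[[-160,40,0],[0,0,0],-1],[[-195,49,0],[0,0,0],-1],[[-214,54,0],[0,0,0],-1]]'

```text
clock: 38.55
position: [592.6, -136.0, 126.3]
tcp_rot: [-2.178, -2.261, 0.002]
ft_force: [0.1, 1.4, -0.1]
opening: 30.2
```

>>> play_rows --increments '[[[0,0,20],[0,0,0],-1],[[0,0,45],[0,0,0],-1],[[0,0,65],[0,0,0],-1],[[0,0,76],[0,0,0],-1],[[0,0,79],[0,0,0],-1]]'

```text
clock: 39.17
position: [592.7, -134.2, 48.3]
tcp_rot: [-2.177, -2.264, 0.001]
ft_force: [0.4, -0.2, 0.2]
opening: 30.1
```

```bash
python3 -c "
from h import *
r.grab_frame('side')
plan((593,-135,44.5,2.2))"
```

```text
t 39.23 pos [ 592.9 -134.3   48.6] a 2.2 open 29.6 F [-0.6 -0.2 -0.4] tilt [-0.0005  0.0002]
->(593, -135, 44.5, 2.2) shift [-0.7, 0.1, 4.1] turn z 0.0 len 4
```

>>> play_rows --increments '[[[0,0,2],[0,0,0],-1],[[0,0,4],[0,0,0],-1],[[0,0,4.2],[0,0,0],-1],[[0,0,4.2],[0,0,0],0.2],[[0,0,4.2],[0,0,0],0.2]]'

```text
clock: 39.85
position: [593.0, -134.6, 45.0]
tcp_rot: [2.178, 2.264, 0.0]
ft_force: [0.8, -0.3, 0.1]
opening: 46.6
```

>>> play_rows --increments '[[[0,0,0],[0,0,0],0.2],[[0,0,0],[0,0,0],0.2],[[0,0,-30],[0,0,0],0.2],[[0,0,-75],[0,0,0],0.2],[[0,0,-80],[0,0,0],0.2]]'

```text
clock: 40.48
position: [594.3, -135.0, 128.2]
tcp_rot: [2.175, 2.261, 0.004]
ft_force: [-0.2, -0.0, -0.5]
opening: 56.3
```

```bash
python3 -c "
from h import *
im=r.grab_frame('wrist');cv2.imwrite('pics/w8.png',im)
plan((530,55,125,2.2),(449,281.2,125,2.2),(449,281.2,28,2.2))"
```

```text
t 40.52 pos [ 593.7 -134.8  126.8] a 2.2 open 56.4 F [-0.2 -1.2  0.2] tilt [ 0.0031 -0.0009]
->(530, 55, 125, 2.2) shift [192.2, -56.3, 1.8] turn z 0.0 len 200
->(449, 281.2, 125, 2.2) shift [229.1, -72.3, -0.0] turn z 0.0 len 240
->(449, 281.2, 28, 2.2) shift [0.0, 0.0, 97.0] turn z 0.0 len 97
```

>>> play_rows --increments '[[[55,-17,0],[0,0,0],0.2],[[110,-33,0],[0,0,0],0.2],[[165,-50,0],[0,0,0],0.2],[[220,-67,0],[0,0,0],0.2],[[275,-84,0],[0,0,0],0.2]]'

```text
clock: 41.15
position: [497.0, 138.4, 123.7]
tcp_rot: [-2.177, -2.263, 0.002]
ft_force: [0.6, 0.2, -0.3]
opening: 56.2
```

>>> play_rows --increments '[[[55,-17,0],[0,0,0],0.2],[[110,-33,0],[0,0,0],0.2],[[146.3,-44.6,0],[0,0,0],0.2],[[146.3,-44.6,30],[0,0,0],0.2],[[146.3,-44.6,50],[0,0,0],0.2]]'

```text
clock: 41.78
position: [446.9, 281.4, 72.5]
tcp_rot: [-2.176, -2.265, 0.004]
ft_force: [-0.5, -0.2, -0.3]
opening: 56.2
```

>>> play_rows --increments '[[[0,0,0],[0,0,0],0.2],[[0,0,20],[0,0,0],0.2],[[0,0,40],[0,0,0],0.2],[[0,0,47],[0,0,0],0.2],[[0,0,47],[0,0,0],0.2]]'

```text
clock: 42.4
position: [448.2, 281.3, 28.1]
tcp_rot: [-2.178, -2.264, 0.0]
ft_force: [0.5, -0.1, -0.5]
opening: 56.3
```

```bash
python3 -c "
from h import *
plan((449,281.2,28,2.2))"
```

```text
t 42.40 pos [448.2 281.3  28.1] a 2.2 open 56.3 F [ 0.5 -0.1 -0.5] tilt [-0.0001 -0.0001]
->(449, 281.2, 28, 2.2) shift [-0.1, 0.8, 0.1] turn z 0.0 len 1
```

>>> play_rows --increments '[[[0,0,0],[0,0,0],-1],[[0,0,0],[0,0,0],-1],[[0,0,0],[0,0,0],-1],[[0,0,0],[0,0,0],-1],[[0,0,0],[0,0,0],-1]]'

```text
clock: 43.02
position: [448.2, 281.5, 28.2]
tcp_rot: [2.178, 2.264, 0.001]
ft_force: [-0.7, -1.1, 6.2]
opening: 30.2
```

>>> play_rows --increments '[[[0,0,-20],[0,0,0],-1],[[0,0,-60],[0,0,0],-1],[[0,0,-80],[0,0,0],-1],[[-40,36,-80],[0,0,0],-1],[[-80,73,-80],[0,0,0],-1]]'

```text
clock: 43.65
position: [524.9, 203.6, 108.1]
tcp_rot: [2.176, 2.266, 0.001]
ft_force: [0.2, 0.8, -0.0]
opening: 30.1
```

>>> play_rows --increments '[[[-35,32,0],[0,0,0],-1],[[-60,55,0],[0,0,0],-1],[[-67.6,61.4,0],[0,0,0],-1],[[-67.6,61.4,20],[0,0,0],-1],[[-67.6,61.4,40],[0,0,0],-1]]'

```text
clock: 44.28
position: [587.6, 139.7, 67.3]
tcp_rot: [-2.177, -2.265, 0.0]
ft_force: [0.1, 0.4, 0.0]
opening: 30.6
```

>>> play_rows --increments '[[[0,0,15],[0,0,0],-1],[[0,0,28],[0,0,0],-1],[[0,0,36],[0,0,0],-1],[[0,0,38],[0,0,0],-1],[[0,0,38],[0,0,0],-1]]'

```text
clock: 44.9
position: [588.3, 139.1, 30.2]
tcp_rot: [2.178, 2.264, 0.001]
ft_force: [0.3, -0.9, -0.4]
opening: 30.3
```

>>> play_rows --increments '[[[0,0,1],[0,0,0],-1],[[0,0,2.3],[0,0,0],-1],[[0,0,2.3],[0,0,0],-1],[[0,0,2.3],[0,0,0],0],[[0,0,2.3],[0,0,0],0]]'

```text
clock: 45.52
position: [588.1, 139.1, 27.4]
tcp_rot: [-2.178, -2.264, 0.0]
ft_force: [-0.2, 0.2, -0.4]
opening: 45.6
```

>>> play_rows --increments '[[[0,0,0],[0,0,0],0],[[0,0,-15],[0,0,0],0],[[0,0,-40],[0,0,0],0],[[0,0,-85],[0,0,0],0.2],[[0,0,-85],[0,0,0],0.2]]'

```text
clock: 46.15
position: [589.9, 139.4, 117.1]
tcp_rot: [2.175, 2.261, 0.009]
ft_force: [0.4, -0.5, 0.1]
opening: 56.1
```

```bash
python3 -c "
from h import *
im=r.grab_frame('wrist');cv2.imwrite('pics/w9.png',im)
plan((446.8,211.8,113,2.2),(446.8,211.8,28,2.2))"
```

```text
t 46.20 pos [588.8 139.2 114.7] a 2.2 open 56.0 F [ 0.3 -0.3 -1.6] tilt [0.0035 0.0006]
->(446.8, 211.8, 113, 2.2) shift [78.0, -139.1, 1.7] turn z 0.0 len 160
->(446.8, 211.8, 28, 2.2) shift [0.0, 0.0, 85.0] turn z 0.0 len 85
```

>>> play_rows --increments '[[[26,-46,0],[0,0,0],0.2],[[52,-92,0],[0,0,0],0.2],[[77.8,-138.4,0],[0,0,0],0.2],[[77.8,-138.4,20],[0,0,0],0.2],[[77.8,-138.4,40],[0,0,0],0.2]]'

```text
clock: 46.82
position: [446.1, 211.7, 71.8]
tcp_rot: [-2.177, -2.265, 0.001]
ft_force: [0.3, 0.5, 0.9]
opening: 56.3
```

>>> play_rows --increments '[[[0,0,0],[0,0,0],0.2],[[0,0,20],[0,0,0],0.2],[[0,0,38],[0,0,0],0.2],[[0,0,45],[0,0,0],0.2],[[0,0,45],[0,0,0],0.2]]'

```text
clock: 47.45
position: [446.9, 211.4, 27.8]
tcp_rot: [-2.178, -2.264, 0.0]
ft_force: [0.4, -0.5, -0.8]
opening: 56.3
```

>>> play_rows --increments '[[[0,0,0],[0,0,0],-1],[[0,0,0],[0,0,0],-1],[[0,0,0],[0,0,0],-1],[[0,0,0],[0,0,0],-1],[[0,0,0],[0,0,0],-1]]'

```text
clock: 48.08
position: [446.9, 211.5, 27.8]
tcp_rot: [2.178, 2.264, 0.001]
ft_force: [-1.3, -0.3, 5.1]
opening: 30.0
```

>>> play_rows --increments '[[[0,0,-20],[0,0,0],-1],[[0,0,-60],[0,0,0],-1],[[0,0,-100],[0,0,0],-1],[[0,0,-100],[0,0,0],-1],[[0,0,-100],[0,0,0],-1]]'

```text
clock: 48.7
position: [446.4, 211.3, 126.7]
tcp_rot: [-2.178, -2.264, 0.001]
ft_force: [0.2, -0.5, 0.1]
opening: 30.0
```

```bash
python3 -c "
from h import *
plan((540,0,128,2.2),(598,-195,128,2.2),(598,-195,44.5,2.2))"
```

```text
t 48.70 pos [446.4 211.3 126.7] a 2.2 open 30.0 F [ 0.2 -0.5  0.1] tilt [-0.0009 -0.0004]
->(540, 0, 128, 2.2) shift [-214.8, 85.3, -1.3] turn z 0.0 len 231
->(598, -195, 128, 2.2) shift [-197.1, 50.5, 0.0] turn z 0.0 len 203
->(598, -195, 44.5, 2.2) shift [0.0, 0.0, 83.5] turn z 0.0 len 84
```

>>> play_rows --increments '[[[-43,17,0],[0,0,0],-1],[[-86,34,0],[0,0,0],-1],[[-129,51,0],[0,0,0],-1],[[-172,68,0],[0,0,0],-1],[[-215,85,0],[0,0,0],-1]]'

```text
clock: 49.32
position: [539.9, -1.5, 125.9]
tcp_rot: [-2.177, -2.263, 0.002]
ft_force: [0.5, -0.3, -0.6]
opening: 29.9
```

>>> play_rows --increments '[[[-50,13,0],[0,0,0],-1],[[-100,26,0],[0,0,0],-1],[[-150,38,0],[0,0,0],-1],[[-185,48,0],[0,0,0],-1],[[-197,50.5,0],[0,0,0],-1]]'

```text
clock: 49.95
position: [597.7, -196.4, 125.5]
tcp_rot: [-2.178, -2.26, 0.002]
ft_force: [-1.0, 0.7, -0.0]
opening: 29.7
```

>>> play_rows --increments '[[[0,0,20],[0,0,0],-1],[[0,0,45],[0,0,0],-1],[[0,0,65],[0,0,0],-1],[[0,0,75],[0,0,0],-1],[[0,0,79],[0,0,0],-1]]'

```text
clock: 50.58
position: [598.2, -194.7, 48.2]
tcp_rot: [-2.177, -2.264, 0.0]
ft_force: [0.2, -0.3, -0.5]
opening: 29.9
```

```bash
python3 -c "
from h import *
r.grab_frame('side')
plan((598,-195,44,2.2))"
```

```text
t 50.62 pos [ 598.2 -194.8   48.1] a 2.2 open 30.2 F [-1.2 -0.1 -0.6] tilt [-0.0003  0.0001]
->(598, -195, 44, 2.2) shift [-0.2, -0.2, 4.1] turn z 0.0 len 4
```

>>> play_rows --increments '[[[0,0,2],[0,0,0],-1],[[0,0,4],[0,0,0],-1],[[0,0,4.3],[0,0,0],-1],[[0,0,4.3],[0,0,0],0.2],[[0,0,4.3],[0,0,0],0.2]]'

```text
clock: 51.25
position: [598.3, -195.0, 44.4]
tcp_rot: [2.178, 2.264, 0.0]
ft_force: [-0.2, -0.3, 0.1]
opening: 46.8
```

>>> play_rows --increments '[[[0,0,0],[0,0,0],0.2],[[0,0,0],[0,0,0],0.2],[[0,0,-30],[0,0,0],0.2],[[0,0,-75],[0,0,0],0.2],[[0,0,-80],[0,0,0],0.2]]'

```text
clock: 51.88
position: [599.5, -195.4, 127.7]
tcp_rot: [2.174, 2.261, 0.003]
ft_force: [-0.2, 0.1, -0.1]
opening: 56.5
```

```bash
python3 -c "
from h import *
for i in range(3): r.grab_frame('side')
plan((540,0,124,2.2),(441.6,164.4,124,2.2),(441.6,164.4,28,2.2))"
```

```text
t 52.02 pos [ 597.9 -194.9  123.5] a 2.2 open 56.7 F [-0.  -1.1  0.5] tilt [-0.0008  0.0003]
->(540, 0, 124, 2.2) shift [197.0, -50.3, -0.5] turn z 0.0 len 203
->(441.6, 164.4, 124, 2.2) shift [168.1, -92.0, -0.0] turn z 0.0 len 192
->(441.6, 164.4, 28, 2.2) shift [0.0, 0.0, 96.0] turn z 0.0 len 96
```

>>> play_rows --increments '[[[40,-10,0],[0,0,0],0.2],[[80,-20,0],[0,0,0],0.2],[[120,-30,0],[0,0,0],0.2],[[160,-40,0],[0,0,0],0.2],[[197,-50.3,0],[0,0,0],0.2]]'

```text
clock: 52.65
position: [539.2, 1.3, 122.8]
tcp_rot: [-2.176, -2.263, 0.002]
ft_force: [0.8, 0.1, 0.1]
opening: 56.5
```

>>> play_rows --increments '[[[45,-25,0],[0,0,0],0.2],[[90,-50,0],[0,0,0],0.2],[[135,-74,0],[0,0,0],0.2],[[168.2,-92,0],[0,0,0],0.2],[[168.2,-92,45],[0,0,0],0.2]]'

```text
clock: 53.28
position: [441.8, 166.5, 79.8]
tcp_rot: [2.173, 2.266, 0.005]
ft_force: [1.5, -0.5, -0.7]
opening: 56.5
```

>>> play_rows --increments '[[[0,0,0],[0,0,0],0.2],[[0,0,20],[0,0,0],0.2],[[0,0,40],[0,0,0],0.2],[[0,0,51],[0,0,0],0.2],[[0,0,51],[0,0,0],0.2]]'

```text
clock: 53.9
position: [441.9, 164.1, 28.3]
tcp_rot: [-2.178, -2.263, 0.001]
ft_force: [0.3, 0.1, -0.0]
opening: 56.4
```

>>> play_rows --increments '[[[0,0,0],[0,0,0],-1],[[0,0,0],[0,0,0],-1],[[0,0,0],[0,0,0],-1],[[0,0,0],[0,0,0],-1],[[0,0,0],[0,0,0],-1]]'

```text
clock: 54.52
position: [442.0, 164.5, 28.6]
tcp_rot: [2.178, 2.264, 0.001]
ft_force: [-1.8, -0.5, 5.4]
opening: 30.9
```

```bash
python3 -c "
from h import *
plan((441.6,164.4,108,2.2),(594,75,108,2.2))"
```

```text
t 54.52 pos [442.  164.5  28.6] a 2.2 open 30.9 F [-1.8 -0.5  5.4] tilt [0.0006 0.0001]
->(441.6, 164.4, 108, 2.2) shift [-0.1, -0.4, -79.4] turn z 0.0 len 79
->(594, 75, 108, 2.2) shift [-95.2, 148.9, -0.0] turn z 0.0 len 177
```

>>> play_rows --increments '[[[0,0,-20],[0,0,0],-1],[[0,0,-60],[0,0,0],-1],[[0,0,-80],[0,0,0],-1],[[-25,39,-80],[0,0,0],-1],[[-50,78,-80],[0,0,0],-1]]'

```text
clock: 55.15
position: [522.8, 117.1, 108.7]
tcp_rot: [2.176, 2.265, 0.001]
ft_force: [-0.7, 0.6, 0.2]
opening: 30.9
```

>>> play_rows --increments '[[[-25,39,0],[0,0,0],-1],[[-40,63,0],[0,0,0],-1],[[-45.5,70.7,0],[0,0,0],-1],[[-45.5,70.7,20],[0,0,0],-1],[[-45.5,70.7,40],[0,0,0],-1]]'

```text
clock: 55.78
position: [593.5, 75.3, 67.7]
tcp_rot: [-2.177, -2.265, 0.0]
ft_force: [-0.0, 0.1, -0.2]
opening: 31.0
```

>>> play_rows --increments '[[[0,0,15],[0,0,0],-1],[[0,0,28],[0,0,0],-1],[[0,0,36],[0,0,0],-1],[[0,0,38],[0,0,0],-1],[[0,0,38],[0,0,0],-1]]'

```text
clock: 56.4
position: [594.3, 74.8, 30.5]
tcp_rot: [2.178, 2.264, 0.001]
ft_force: [0.2, 0.6, -0.2]
opening: 30.7
```

>>> play_rows --increments '[[[0,0,1],[0,0,0],-1],[[0,0,2.4],[0,0,0],-1],[[0,0,2.4],[0,0,0],-1],[[0,0,2.4],[0,0,0],0],[[0,0,2.4],[0,0,0],0]]'

```text
clock: 57.02
position: [594.1, 74.8, 27.8]
tcp_rot: [2.178, 2.264, -0.0]
ft_force: [0.9, -1.1, -0.3]
opening: 45.9
```

>>> play_rows --increments '[[[0,0,0],[0,0,0],0],[[0,0,-15],[0,0,0],0],[[0,0,-45],[0,0,0],0],[[0,0,-100],[0,0,0],0],[[0,0,-160],[0,0,0],0]]'

```text
clock: 57.65
position: [593.7, 74.7, 190.3]
tcp_rot: [-2.178, -2.264, 0.0]
ft_force: [0.1, -0.1, -0.2]
opening: 46.7
```

```bash
python3 -c "
from h import *
im=r.grab_frame('wrist');cv2.imwrite('pics/w10.png',im)
plan((430,260,190,2.2),(290,430,190,30))"
```

```text
t 57.70 pos [596.3  75.  199.5] a 2.2 open 47.1 F [1.3 0.  6.8] tilt [0.0117 0.0008]
->(430, 260, 190, 2.2) shift [191.3, -159.0, 9.5] turn z 0.0 len 249
->(290, 430, 190, 30) shift [175.2, -133.4, 0.0] turn z -27.8 len 220
```

>>> play_rows --increments '[[[38,-32,0],[0,0,0],0],[[76,-64,0],[0,0,0],0],[[114,-96,0],[0,0,0],0],[[152,-128,0],[0,0,0],0],[[191,-159,0],[0,0,0],0]]'

```text
clock: 58.32
position: [426.7, 260.5, 188.8]
tcp_rot: [2.178, 2.264, 0.002]
ft_force: [0.6, 0.4, 0.5]
opening: 47.0
```

>>> play_rows --increments '[[[35,-27,0],[0,0,-6],0],[[70,-54,0],[0,0,-12],0],[[105,-80,0],[0,0,-18],0],[[140,-107,0],[0,0,-24],0],[[175,-133,0],[0,0,-28],0]]'

```text
clock: 58.95
position: [287.1, 430.2, 188.8]
tcp_rot: [1.561, 2.726, 0.002]
ft_force: [-0.1, -0.5, 0.1]
opening: 47.0
```

```bash
python3 - <<'E'
from h import *
plan()
t=r.grab_frame("top");s=r.grab_frame("side");cv2.imwrite("pics/tE.png",t);cv2.imwrite("pics/sE.png",s)
o=np.zeros((600,800,3),np.uint8)
o[:340]=cv2.resize(t[165:301,195:515],(800,340),interpolation=cv2.INTER_CUBIC)
w=cv2.imread("pics/w10.png")
o[345:600,:300]=cv2.resize(w[60:315,170:470],(300,255))
o[345:600,300:800]=cv2.resize(s[150:355,190:430],(500,255))
cv2.imwrite("pics/end.png",o)
E
```

```text
t 58.95 pos [287.1 430.2 188.8] a 30.4 open 47.0 F [-0.1 -0.5  0.1] tilt [0.0008 0.001 ]
```

View pics/end.png

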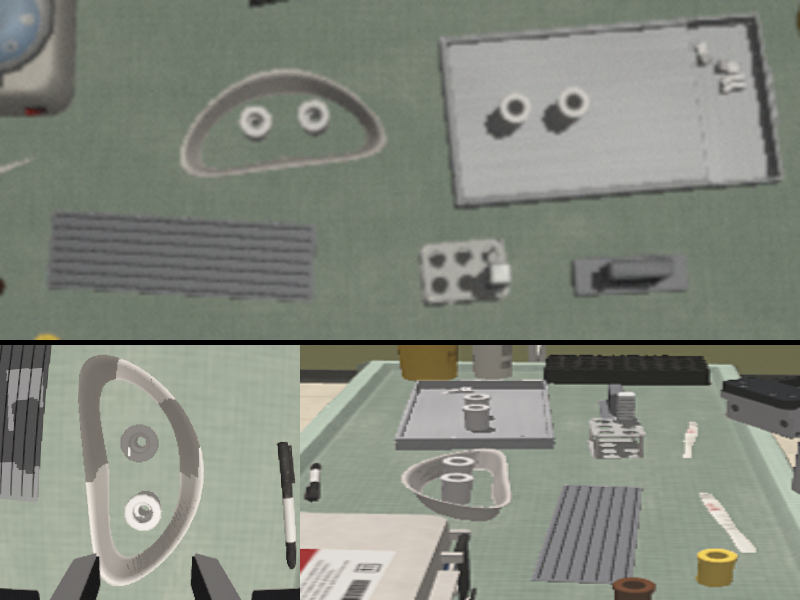

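The end view shows two adapters upright on the plate, two in the dish, an empty mat, the gauge hanging and the scraper standing. Chips are in the trough, but one at about (475,186) in the full frame lies near the plate's edge. I'll check that one by triangulation.

```bash
python3 - <<'E'
from h import *
a=cv2.cvtColor(cv2.imread("pics/t5.png"),cv2.COLOR_BGR2GRAY);b=cv2.cvtColor(cv2.imread("pics/tE.png"),cv2.COLOR_BGR2GRAY)
print(cv2.absdiff(a,b)[172:205,462:505].max())
print("cols 464..496")
for v in range(172,206): print(v,' '.join("%3d"%x for x in b[v,464:497]))
for x in (-30,0,30,60,80):
    th=np.radians(4);X=598+x*np.cos(th)+135*np.sin(th)-2;Y=-205+x*np.sin(th)-135*np.cos(th)
    print(x,"edge px",proj("top",(X,Y,20)).round(1))
plan((420,200,200,2),(500,-100,200,2),(600,-330,200,2))
E
```

```text
9
cols 464..496
172 124 123 133 137 138 131 126 129 122 120 131 138 133 132 134 132 132 131 122 114 102  93  83  81  77  73  76  72  76  74  76  71  76
173 137 135 135 140 141 129 111 104  91  84  79  79  74  76  72  74  74  73  72  71  69  68  67  73  72  68  68  64  67  63  71  67  67
174 130 122 119 117 118 107  79  68  66  62  67  65  65  67  67  70  66  70  68  67  72  73  82  90  90  94 106 107  96  79  85  81  67
175 119 116 115 117 123 111  73  69  68  72  92 107 111 109 108 111 114 111 111 110 112 114 112 112 115 136 156 156 136 100  74  64  61
176 162 159 160 162 160 141 111 110 110 113 138 157 158 155 159 162 159 159 159 157 161 161 157 160 161 163 166 161 161 127  79  63  60
177 166 167 168 166 164 155 150 158 159 158 162 164 165 162 166 166 164 164 165 163 165 164 163 166 164 164 163 161 160 127  77  63  60
178 166 164 166 164 166 164 161 164 162 163 164 163 163 163 163 165 164 164 164 165 166 163 163 165 165 166 160 160 161 131  79  65  59
179 167 164 166 167 168 169 166 167 167 166 164 164 162 164 165 167 165 162 165 163 164 163 164 166 164 168 165 165 161 134  80  67 
[... 3256 characters left out ...]
166 166 165
204 168 171 169 169 169 169 168 171 171 161 161 168 168 164 166 170 170 165 169 172 171 167 166 169 167 169 168 169 168 171 169 166 165
205 172 170 171 172 172 169 170 168 169 156 154 167 167 165 168 170 169 166 169 169 169 171 166 169 167 169 169 167 169 169 168 165 167
-30 edge px [476.7 217.1]
0 edge px [475.2 206.2]
30 edge px [473.7 195.5]
60 edge px [472.3 184.8]
80 edge px [471.3 177.7]
t 59.05 pos [286.  431.3 188.6] a 30.5 open 46.8 F [ 0.5  0.2 -0.9] tilt [0.0003 0.0012]
->(420, 200, 200, 2) shift [-267.3, -2.0, -11.4] turn z 28.5 len 268
->(500, -100, 200, 2) shift [-302.6, 69.5, 0.0] turn z 0.0 len 310
->(600, -330, 200, 2) shift [-233.3, 91.9, 0.0] turn z 0.0 len 251
```

```bash
python3 -c "
from rig import r
print(r.close_job())"
```

```text
the job is handed in; nothing more can be done
None
```

The job is done and handed in at about 59 s of the 210 s allowed. No verdict was reported.

- **Wiping:** I swept all four chips off the plate into the trough in one pass, then stood the scraper back on the table.
- **Gauging, left to right (fifth place empty):**

| Place | Where the pin stopped | Force | Result |
|---|---|---|---|
| 1 | home at its collar | 17 N | sound |
| 2 | about 22 mm short of home | 15 N | shrunk |
| 3 | home at its collar | 21 N | sound |
| 4 | about 22 mm short of home | 22 N | shrunk |

- **Sorting:** I gauged all four adapters and hung the gauge back in its own hole in the stand before sorting any of them. Then I put 1 and 3 on the plate, and 2 and 4 in the kidney dish.
- **Last checks:** the final top, side and wrist views show two adapters upright on the plate and two in the dish. The mat is empty, the gauge is hanging and the scraper is standing. No check failed.
- **Least certain:** one chip lies in the trough close against the plate's end. By its pixels it is wholly past the plate's edge, and it had not moved since the sweep. I did not measure its height. I had used up the picture views, so I did not look at it closer.
- **Camera disagreement:** the top camera read x about 4–5 mm short at the adapters compared with where the gauge fitted, so I used the wrist-camera and gauge positions instead.

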